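# Unlink and swing out the upper tier of a diya stand

## Task

Unfold the acrylic diya stand: with the forked tool, squeeze the spring bar back by its collar, without driving the bar to its end stop, until the upper tier comes unlinked, then swing that tier fully out to its stop. Leave the bar sprung back out and stand the forked tool upright in its wooden tray again. Do not disturb the bowl, the jar or the two diyas.

Things in the scene. Friction and masses are not known exactly. Their poses are not given: they have to be found in the camera images.
- stand: Fixed clear acrylic base, 130 (x) x 300 (y) x 10 mm, origin under its centre. A carriage, plate top 20 mm above the desk, is fixed on it, axes parallel, slid by an UNKNOWN s of up to 20 mm either way along base y (not reported; find it by touch or sight). It carries spring bar and upper tier. The disc's +x side is clear above the plate: its edge can be pushed there by prongs with tips 30 to 36 mm above the desk.
- bar_bare (a point): Point on the axis (base x 0, y -45 mm, 45 mm above the desk) of the 6 mm steel spring bar, which runs along base y. A fork up to 18 mm thick straddles it here whatever s is. The bar's 22 mm collar lies towards -y: its near face is 35 mm - s from this point (15 to 55 mm). Towards +y a guide block, 22 mm wide, top 56 mm above the desk, begins at 35 mm + s. Behind the collar: spring housing, top 60 mm.
- pivot_mean (a point): Point at base x 0, y 107 mm, 45 mm up: the upper tier's vertical pivot for s = 0; the true one is s farther along +y. Tier: clear disc 76 mm wide, 40 to 52 mm above the desk, centre 52 mm and lug end 105 mm from the pivot. Locked it points to base -y, fully out to base -x. By the lug, on its +x side, a spring plunger's housing: x 34 to 56, y -1 to 15 mm (+ s), top 55 mm up.
- spring_bar (a joint): Travel of the spring bar towards base -y, m: 0 = sprung out, 0.018 = end stop (stay below 0.017). Pushing the collar towards -y takes 4 N to start and 0.25 N more per mm. The tip leaves the tier's lug at 0.009 to 0.010 (aim at 0.012 to 0.014) and a plunger then throws the tier some 0.18 rad open. The bar springs back by itself when let go.
- tier (a joint): Angle of the upper tier about its vertical pivot, rad, clockwise seen from above: 0 = locked over the stand, 1.57 = fully out against its stop. A stiff hinge (0.05 N m of friction): it stays where it is left.
- fork_grip (a point): Centre of the handle of the forked tool (90 g), which stands loose on its prongs in the tray, z up; 70 mm above the prong tips. Prongs: x 6 to 12 mm either side (gap 12, 26 deep), 18 thick along y; body 24 x 18 up to 50 mm; dark wooden handle 26 (x) x 22 (y), 50 to 92 mm above the tips. Pinch it across the 22 mm (along y) and set the tool's y along the bar.
- tray_in (a point): Centre of the inner floor of the tool's shallow wooden tray: fixed, 84 x 84 mm outside, 4 mm walls and floor, 14 mm high. It stands to the left or to the right of the stand.
- bowl: Steel bowl, 84 mm across, 35 high, loose, on the other side of the stand from the tray; bystander. Origin under its centre.
- jar: White plastic jar with a twist cap, 60 mm diameter, 75 high, loose, behind the stand; bystander. Origin under its centre.
- diya_a: White ceramic diya (oil-lamp dish with a small lip), 68 mm across, 22 high, loose, behind the stand; bystander. Origin under its centre.
- diya_b: Another such diya, behind the stand; bystander. Origin under its centre.
Not all that is in view belongs to the job. Of the things that look like the part that bears fork_grip, take the one that is farthest from the robot's base at the start. What is shaped like the part that bears tray_in but orange is not meant.

How it is judged:
On the way, in this order (a step that is already met when the one before it is completed fails the run):
1. the forked tool presses the spring bar back at least 8 mm (value of joint spring_bar above 0.008 m and contact force between fork and spring_bar above 1 N), for 0.04 s.
2. the upper tier is swung fully out (value of joint tier above 1.45 rad), for 0.2 s.
At the end, for the whole second after the job is handed in: The tier is out at its stop (joint above 1.45 rad), the spring bar is sprung out (below 2 mm), and the forked tool stands upright (within 0.15 rad) and still on the floor of its tray (handle within 35 mm of the tray's centre, handle centre below 82 mm), with bystanders where they were (value of joint tier above 1.45 rad and value of joint spring_bar below 0.002 m and horizontal distance between fork_grip and tray_in below 0.035 m and height (world z) of fork_grip below 0.082 m and angle between fork_grip's own z axis and vertical below 0.15 rad and linear speed of fork below 0.02 m/s); the robot touches nothing.
It fails at once if the spring bar is driven to its end stop (17 mm or more) (value of joint spring_bar above 0.017 m).
It fails at once if the steel bowl is moved more than 15 mm (distance of bowl from where it was at the start of the episode above 0.015 m).
It fails at once if the jar is moved more than 15 mm (distance of jar from where it was at the start of the episode above 0.015 m).
It fails at once if the first diya is moved more than 15 mm (distance of diya_a from where it was at the start of the episode above 0.015 m).
It fails at once if the second diya is moved more than 15 mm (distance of diya_b from where it was at the start of the episode above 0.015 m).
It also fails if it takes over 53 s, if anything falls off the work surface, if the arm or the gripper's body presses on something with over 40 N, if the wrist force passes 120 N, or if a joint passes its speed limit or range.

## Robot

A 6-joint arm with a two-finger parallel gripper is mounted at the origin on the work surface. World frame = base frame: x ahead of the robot, y to its left, z up, the work surface at z = 0. Lengths are in m, angles in rad, forces in N, time in s.
With the tool pointing down it reaches from about 0.375 to 0.975 m from the base axis. Payload 3.8 kg.
Tool frame: the origin (TCP) lies at the very end of the fingers, on their centre line; the grasp point (between the pads) lies 19 mm behind it; y points along the fingers, x is the direction in which the jaws open and shut, and the axes are right-handed (so a half turn about y gives the same grasp; the last joint's range is limited). The gripper opens to 85 mm and grips with 20 to 120 N. Pads are 22 mm wide; open, the fingers measure 114 mm over their backs; the gripper's body (76 mm by 85 mm) begins 54 mm behind the grasp point. The pads swing forward as they close: fully open they stand 13 mm farther back than shut.
Start: joints at [-1.143, 0.264, 1.604, -0, 1.274, -0.037], TCP at [0.303, -0.603, 0.203] pointing down, gripper open.
Joint ranges: [-2.63, 2.63], [-0.94, 2.18], [0.31, 2.57], [-1.31, 4.45], [0, 2.66], [-2.55, 2.55]. Speed limits (rad/s): [2.57, 2.57, 3.14, 3.14, 3.14, 3.14].

## Interface

Orientations are given as a rotation vector (axis times angle).
In Python, from workcell import bot, cams gives the robot as it stands.
- The arm moves only by the tool play_rows, never from a script. Its argument "motion" is a list of rows, each a list of 2 entries, a list of its own where there are three numbers: the shift along the world's x, y, z normalised to -1 to 1, where 1 is 400 mm, then the turn, a rotation vector about the world's x, y, z normalised to -1 to 1, where 1 is pi/4 rad. In form: [[[tx, ty, tz], [ax, ay, az]], ...]. A call has 1 to 10 rows; each row is the pose to reach, as a shift and turn from the pose commanded when the call began; what a row does not reach only later rows make up. A row lasts 1/8 s, in which the tool goes at most 62.5 mm and 10.7 degrees, less where a joint would pass 70% of its speed; a pose out of reach is approached as far as the arm can. A call with a number of a shift or a turn outside -1 to 1 is refused whole. A call with a gripper value outside its range is refused whole. "gripper" is the closure, from 0 (fully open) to 1 (shut), set as the call begins (left out, the last holds). The fingers move at their own pace and stop on an object; "squeeze" is the grip in N (left out, the last holds). Time passes only in rows, so rows that repeat a pose let the fingers close. It gives the time, the measured TCP pose, the force and the opening at its end, in the units of the state.
- bot.read_state(): the state, without advancing time (a new reading comes with each control period).
- cams.read_camera(name): name is "side" or "top"; returns (picture, depth): 480x640x3 uint8, red, green, blue; 480x640 float32, m along the optical axis (not along the pixel's ray), 0 where there is no reading.
- cams.calibration(name): a dict with "mtx" (3x3 intrinsics, pixels), "k1" (the pictures are not rectified: a ray, as slopes to the right and down, at radius r is drawn at 1 + k1 r^2 times it, then the intrinsics apply), "R" (3x3) and "t" (3): a world point X has camera coordinates R X + t. Camera axes: x right, y down, z forward; pixel columns grow to the right and rows downward; lengths in m; the calibration is good to about 2 mm. A picture is of the moment at which its call begins. calibration takes no time and is no camera call.
- bot.finish_job(): hands the job in, once; it reports no verdict.
Trained networks look in the newest picture that a camera, given by its name, has taken for a name from the list of things; names that differ only in an ending like _2 or _b are one class to them, and where a whole thing is asked for, a point or a joint stands for the part that bears it (a point fixed in the world has none). Each returns a list of dicts, best first, with "conf" (0 to 1); they miss things now and then, are a little off and sometimes report something else, mostly with a low value. They report only what shows in the picture. A call takes as long as a camera call. They do not tell look-alikes from the thing itself.
- cams.recognise(camera, label): "xyz" ([x, y, z] in m, in the coordinates of the camera as it stood for that picture, good to about 4 mm: the middle of the surface that is visible of it).
- cams.regions_of(camera, label): "mask" (480x640 bool, what is visible of it).
- cams.mark_of(camera, label): "xyz" ([x, y, z] in m, in the coordinates of the camera as it stood for that picture, good to about 4 mm: a listed point, or the origin of a listed thing).
The state is a dict: "time": time; "q": joint angles; "joint_vel": joint speeds; "joint_torque": joint torques, N m; "tool_pos": TCP position; "tcp_rot": TCP orientation; "wrist_force": force on the tool from outside, world axes, zero at the start; "torque": the same for the moment, N m; "width": opening from 0.0 (shut) to 1.0 (fully open).
Only numpy, scipy, OpenCV 4.12 (cv2) and the standard library are available. Lean on these libraries where they do the work, as an engineer would, in place of code of your own. Each camera call takes 0.05 s, during which the arm holds its last target.

## Working session

There is one attempt and no reset: what is moved stays moved. The work goes in short steps, Python scripts to look and compute and a tool call to move; the robot and the scene stay as the last step left them, time stands still between calls to the robot, and variables do not carry over. Pictures are saved under pics/ and viewed, and the job is handed in when it is done.

Besides the shell and the picture viewer there is one more tool, called after ">>>" as a command line: name --argument value ..., lists and objects as JSON in quotes. play_rows: Moves the arm, as the interface text tells. Its arguments: {"type":"object","properties":{"motion":{"type":"array","items":{"type":"array"}},"gripper":{"type":"number"},"squeeze":{"type":"number"}},"required":["motion"]}

```bash
ls; mkdir -p pics
cat > h.py <<'E'
import numpy as np,cv2
from workcell import bot,cams
def cal(n):
    c=cams.calibration(n); return np.array(c["mtx"]),c["k1"],np.array(c["R"]),np.array(c["t"])
def c2w(n,p):
    K,k,R,t=cal(n); return R.T@(np.array(p)-t)
def ray(n,u,v):
    K,k,R,t=cal(n)
    s=cv2.undistortPoints(np.array([[[u,v]]],float),K,np.array([k,0,0,0.]))[0,0]
    return np.array([s[0],s[1],1])
def pix2w(n,u,v,d):
    return c2w(n,ray(n,u,v)*d)
def pixz(n,u,v,z):
    K,k,R,t=cal(n); c=-R.T@t; d=R.T@ray(n,u,v); return c+d*(z-c[2])/d[2]
def w2pix(n,X):
    K,k,R,t=cal(n); p=R@np.array(X)+t; a=p[0]/p[2];b=p[1]/p[2]; f=1+k*(a*a+b*b)
    return np.array([K[0,0]*a*f+K[0,2],K[1,1]*b*f+K[1,2]])
E
python3 - <<'E'
from h import *
for n in("side","top"):
    p,d=cams.read_camera(n); cv2.imwrite(f"pics/{n}0.png",p[:,:,::-1]); np.save(f"{n}_d.npy",d); np.save(f"{n}_p.npy",p)
    K,k,R,t=cal(n); print(n,K.round(1).tolist(),k,"cam",(-R.T@t).round(3), R.round(3).tolist())
    for l in["stand","bar_bare","pivot_mean","fork_grip","tray_in","bowl","jar","diya_a"]:
        for f in(cams.mark_of,):
            for r in f(n,l)[:4]: print(n,l,round(r["conf"],2),c2w(n,r["xyz"]).round(4),w2pix(n,c2w(n,r["xyz"])).round())
print(bot.read_state())
E
```

```text
pics
side [[617.2, 0.0, 323.1], [0.0, 617.2, 237.4], [0.0, 0.0, 1.0]] -0.031336515038534414 cam [-0.105  0.775  1.044] [[-0.78, -0.625, 0.012], [-0.423, 0.514, -0.746], [0.46, -0.587, -0.666]]
side stand 0.85 [ 0.5742  0.0363 -0.0013] [289. 285.]
side bar_bare 0.69 [ 0.5802 -0.0023  0.0488] [297. 260.]
side pivot_mean 0.73 [0.5557 0.1453 0.0444] [262. 303.]
side pivot_mean 0.66 [ 0.468   0.3245 -0.0043] [234. 392.]
side fork_grip 0.75 [ 0.4365 -0.2638  0.0674] [411. 223.]
side fork_grip 0.59 [ 0.4701 -0.3625  0.0719] [421. 197.]
side fork_grip 0.59 [ 0.5776 -0.0019  0.0488] [298. 260.]
side fork_grip 0.55 [ 0.3691 -0.3488  0.0676] [453. 217.]
side tray_in 0.9 [ 0.4965 -0.5239  0.0007] [441. 186.]
side tray_in 0.87 [ 0.4551 -0.3698  0.002 ] [424. 219.]
side bowl 0.76 [0.4634 0.3203 0.0007] [237. 390.]
side jar 0.36 [ 0.4645  0.3209 -0.0027] [236. 391.]
side diya_a 0.76 [ 0.7546 -0.0466 -0.0039] [257. 235.]
side diya_a 0.62 [ 0.7819 -0.1609  0.0013] [279. 208.]
top [[461.1, 0.0, 326.2], [0.0, 461.1, 238.9], [0.0, 0.0, 1.0]] 0.016770606303028686 cam [ 0.493 -0.105  1.29 ] [[-0.015, -1.0
[... 624 characters left out ...]
508 -0.0386 -0.0049] [305. 181.]
{'time': 0.9, 'q': array([-1.14286429e+00,  2.63858513e-01,  1.60399171e+00, -4.06179154e-08,
        1.27369135e+00, -3.69045117e-02]), 'joint_vel': array([ 8.02945277e-04,  9.38485802e-05, -1.04934795e-03,  5.69624930e-04,
       -2.35329117e-04, -2.95081672e-04]), 'joint_torque': array([-5.98302950e-05, -5.15052938e+01, -3.67732394e+01, -1.10634157e-04,
        5.78678901e-04, -1.61535979e-05]), 'tool_pos': array([ 0.3025842 , -0.6033852 ,  0.20321219]), 'tcp_rot': array([-1.39397838,  0.86033209, -0.86040159]), 'wrist_force': array([-0.58602144, -0.04789708, -0.695536  ]), 'torque': array([0.01711351, 0.014737  , 0.02685628]), 'width': 0.9995359037839648}
```

View pics/side0.png

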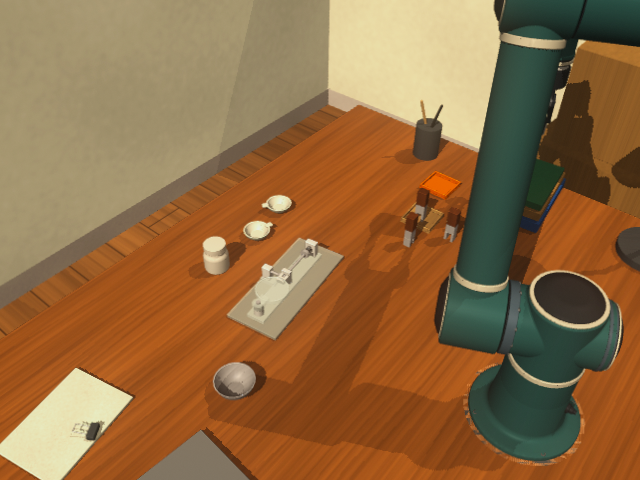

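View pics/top0.png

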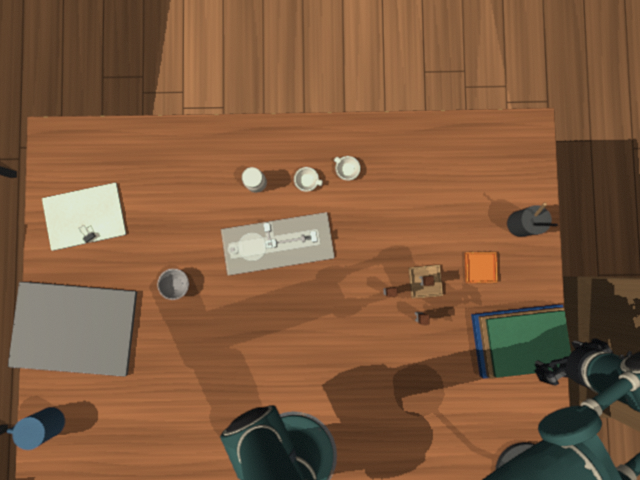

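Run:
```python
from h import *
s=np.load("side_p.npy");t=np.load("top_p.npy")
a=cv2.resize(s[170:290,380:500,::-1],(400,400),interpolation=cv2.INTER_CUBIC)
b=cv2.resize(t[230:350,370:490,::-1],(400,400),interpolation=cv2.INTER_CUBIC)
cv2.imwrite("pics/tools.png",np.hstack([a,b]))
a=cv2.resize(s[200:360,210:370,::-1],(400,400),interpolation=cv2.INTER_CUBIC)
b=cv2.resize(t[190:310,210:330,::-1],(400,400),interpolation=cv2.INTER_CUBIC)
cv2.imwrite("pics/stand.png",np.hstack([a,b]))
```

```text
(no output)
```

View pics/tools.png

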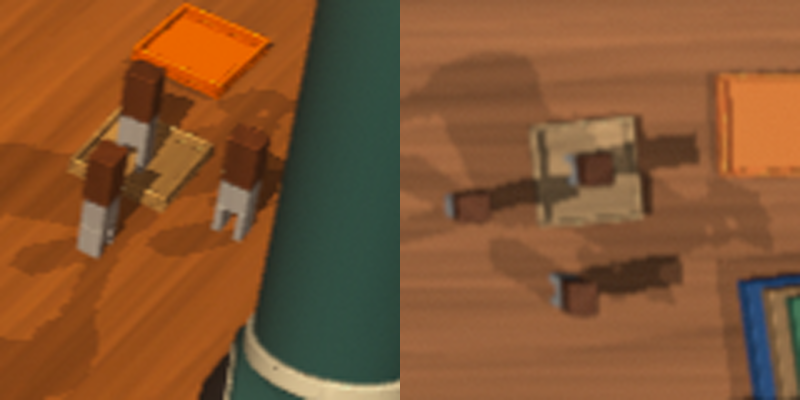

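View pics/stand.png

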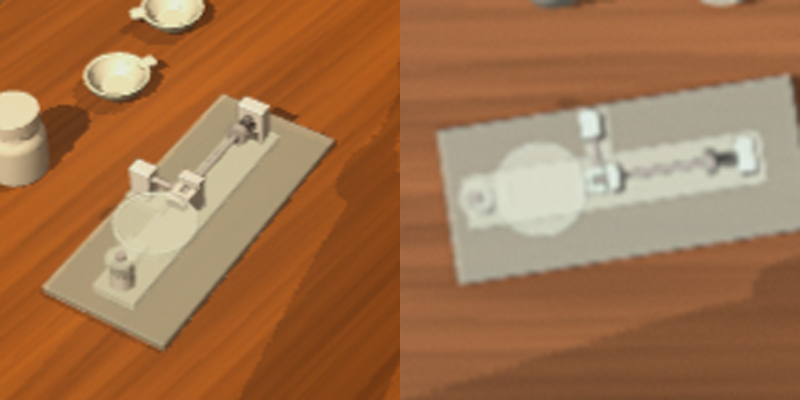

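Three look-alike tools: side-view pixels (421,197) in the natural-wood tray, (411,223) on the desk, and (453,217) on the desk. Their distances from the base are about 0.593, 0.510 and 0.505 m. The one in the wooden tray is farthest, so that is the one I take, and the crop confirms it stands in the brown tray. The orange tray at (441,186) is not meant.

Next I fit the stand and tool poses precisely.

Run:
```python
from h import *
# stand edges
for n,z in(("side",.01),("top",.01)):
    p,d=cams.read_camera(n)
    for l in ("stand","tray_in","fork_grip"):
        for i,r in enumerate(cams.regions_of(n,l)[:4]):
            m=r["mask"]; np.save(f"m_{n}_{l}_{i}.npy",m)
            v,u=np.nonzero(m)
            if l=="stand":
                c,_=cv2.findContours(m.astype(np.uint8),0,1); c=max(c,key=cv2.contourArea)[:,0,:]
                w=np.array([pixz(n,a,b,z)[:2] for a,b in c])
                rr=cv2.minAreaRect((w*1000).astype(np.float32)); print(n,l,round(r["conf"],2),rr)
            else:
                w=np.array([pix2w(n,a,b,d[b,a]) for a,b in zip(u,v) if d[b,a]>0])
                print(n,l,i,round(r["conf"],2),len(u),w.mean(0).round(3),"top", np.percentile(w[:,2],95).round(4))
                if l=="fork_grip":
                    h=w[(w[:,2]>.085)]
                    if len(h)>5:print("  tophalf",len(h),h.mean(0).round(4),cv2.minAreaRect((h[:,:2]*1000).astype(np.float32)))
                else:
                    print(cv2.minAreaRect((w[:,:2]*1000).astype(np.float32)))
```

```text
side stand 0.95 ((569.7796020507812, 42.92894744873047), (132.87069702148438, 306.4122619628906), 7.97990083694458)
side stand 0.65 ((442.5042419433594, -364.0645751953125), (47.64311599731445, 96.57183837890625), 4.727059364318848)
side tray_in 0 0.94 659 [ 0.5   -0.523  0.005] top 0.0139
((499.7618103027344, -521.1729736328125), (94.34262084960938, 87.17806243896484), 89.68046569824219)Traceback (most recent call last):
  File "<stdin>", line 14, in <module>
  File "h.py", line 12, in pix2w
    return c2w(n,ray(n,u,v)*d)
  File "h.py", line 6, in c2w
    K,k,R,t=cal(n); return R.T@(np.array(p)-t)
            ~~~^^^
  File "h.py", line 4, in cal
    c=cams.calibration(n); return np.array(c["mtx"]),c["k1"],np.array(c["R"]),np.array(c["t"])
ValueError: time passes only in moves, steps and waits
```

```bash
python3 - <<'E'
s=open('h.py').read()
s=s.replace('def cal(n):\n','_C={}\ndef cal(n):\n    if n not in _C: _C[n]=_cal(n)\n    return _C[n]\ndef _cal(n):\n')
s+='''
def cloud(n,d,m=None):
    K,k,R,t=cal(n); v,u=np.nonzero((d>0) if m is None else (d>0)&m)
    r=cv2.undistortPoints(np.stack([u,v],1)[:,None].astype(float),K,np.array([k,0,0,0.]))[:,0]
    P=np.column_stack([r,np.ones(len(r))])*d[v,u][:,None]
    return (P-t)@R, u,v
'''
open('h.py','w').write(s)
E
python3 - <<'E'
from h import *
for n,z in(("side",.01),("top",.01)):
    p,d=cams.read_camera(n)
    for l in ("stand","tray_in","fork_grip"):
        for i,r in enumerate(cams.regions_of(n,l)[:4]):
            m=r["mask"]; np.save(f"m_{n}_{l}_{i}.npy",m)
            if l=="stand":
                c,_=cv2.findContours(m.astype(np.uint8),0,1); c=max(c,key=cv2.contourArea)[:,0,:]
                w=np.array([pixz(n,a,b,z)[:2] for a,b in c])
                print(n,l,round(r["conf"],2),cv2.minAreaRect((w*1000).astype(np.float32)))
            else:
                w,u,v=cloud(n,d,m)
                print(n,l,i,round(r["conf"],2),len(u),w.mean(0).round(3),"top", np.percentile(w[:,2],95).round(4))
                if l=="fork_grip":
                    h=w[(w[:,2]>.088)&(w[:,2]<.11)]
                    if len(h)>5:print("  top",len(h),h.mean(0).round(4),cv2.minAreaRect((h[:,:2]*1000).astype(np.float32)))
                else: print(cv2.minAreaRect((w[:,:2]*1000).astype(np.float32)))
    w,u,v=cloud(n,d)
    for (x,y) in((.47,-.3625),):
        s=w[(abs(w[:,0]-x)<.035)&(abs(w[:,1]-y)<.035)&(w[:,2]>.03)]
        hh=s[s[:,2]>.090]; print(n,"local",len(s),s[:,2].max(),len(hh),hh.mean(0).round(4),cv2.minAreaRect((hh[:,:2]*1000).astype(np.float32)))
    # stand protrusions
    s=w[(abs(w[:,0]-.575)<.1)&(abs(w[:,1]-.04)<.18)&(w[:,2]>.05)]
    a=np.radians(7.5);e=(s[:,:2]-[.573,.045]); loc=np.column_stack([e@[np.cos(a),np.sin(a)],e@[-np.sin(a),np.cos(a)],s[:,2]])
    print(len(s)); 
    lab=(loc[:,1]*1000//8)
    for k in np.unique(lab): q=loc[lab==k]; print(n,k*8,len(q),(q.mean(0)*1000).round(1),(q.min(0)*1000).round(),(q.max(0)*1000).round())
E
```

```text
side stand 0.62 ((570.3447875976562, 42.689918518066406), (135.67254638671875, 306.87701416015625), 7.984028339385986)
side tray_in 0 0.8 706 [ 0.501 -0.522  0.006] top 0.014
((505.365478515625, -477.056396484375), (99.40030670166016, 215.2111053466797), 0.9319792985916138)
side tray_in 1 0.61 440 [ 0.449 -0.368  0.006] top 0.0141
((461.6605529785156, -365.94158935546875), (84.22013854980469, 92.2823257446289), 2.0736396312713623)
side fork_grip 0 0.72 298 [ 0.464 -0.356  0.061] top 0.095
  top 65 [ 0.4646 -0.3558  0.0936] ((455.514404296875, -321.5022888183594), (27.550426483154297, 101.50358581542969), 15.777551651000977)
side fork_grip 1 0.69 369 [ 0.367 -0.342  0.054] top 0.0915
  top 59 [ 0.3674 -0.3429  0.0908] ((367.15594482421875, -343.82110595703125), (24.807401657104492, 27.565731048583984), 1.3091665506362915)
side fork_grip 2 0.55 337 [ 0.433 -0.259  0.056] top 0.0922
  top 62 [ 0.4351 -0.263   0.0912] ((435.5908203125, -263.7138366699219), (22.149669647216797, 26.55386734008789), 5.0741143226623535)
side local 258 0.09937847088372581 66 [ 0.4659 -0.3583  0.0942] ((466.20
[... 4204 characters left out ...]
[29. 40. 57.]
top 40.0 51 [ 0.6 44.  52.2] [-35.  40.  50.] [33. 48. 57.]
top 48.0 50 [ 4.1 52.  52.2] [-34.  48.  50.] [37. 56. 56.]
top 56.0 49 [-0.7 59.7 52.1] [-36.  56.  50.] [38. 64. 56.]
top 64.0 47 [ 1.9 68.5 52.5] [-35.  64.  50.] [37. 72. 57.]
top 72.0 46 [-0.3 75.5 52.5] [-33.  72.  50.] [35. 80. 57.]
top 80.0 45 [ 1.6 84.1 51.8] [-29.  80.  50.] [28. 88. 55.]
top 88.0 30 [ 1.5 91.4 52.1] [-20.  88.  50.] [23. 95. 56.]
top 96.0 18 [ -0.4 100.1  53.3] [-10.  96.  51.] [  9. 103.  59.]
top 104.0 28 [  0.7 107.7  53.7] [-12. 104.  51.] [ 13. 112.  61.]
top 112.0 24 [ -0.3 115.3  53.8] [-11. 112.  51.] [ 13. 119.  58.]
top 120.0 10 [ -1.5 122.5  53.6] [ -7. 120.  51.] [  7. 125.  58.]
```

Run:
```python
from h import *
from scipy.spatial.transform import Rotation as Ro
s=bot.read_state(); R=Ro.from_rotvec(s["tcp_rot"]); M=R.as_matrix(); print(s["time"],M.round(3))
for yaw in(7,):
    for sg in(1,-1):
        x=sg*np.array([-np.sin(np.radians(yaw)),np.cos(np.radians(yaw)),0]); y=np.array([0,0,-1.]); T=np.column_stack([x,y,np.cross(x,y)])
        rv=(Ro.from_matrix(T)*R.inv()).as_rotvec(); print(sg,rv,rv/(np.pi/4))
```

```text
1.45 [[ 0.448 -0.     0.894]
 [-0.894  0.     0.448]
 [-0.    -1.    -0.   ]]
1 [ 2.68147256e-05 -5.44864080e-05  2.79896697e+00] [ 3.41415690e-05 -6.93742494e-05  3.56375543e+00]
-1 [-3.85516077e-05 -1.89726359e-05 -3.42625684e-01] [-4.90854314e-05 -2.41567102e-05 -4.36244570e-01]
```

>>> play_rows --motion '[[[0.1,0.15,0],[0,0,-0.1]],[[0.2,0.3,0],[0,0,-0.22]],[[0.31,0.46,0],[0,0,-0.33]],[[0.41,0.611,-0.05],[0,0,-0.436]],[[0.41,0.611,-0.1],[0,0,-0.436]],[[0.41,0.611,-0.1],[0,0,-0.436]]]' --gripper 0 --squeeze 60

```text
time: 2.2
tool_pos: [0.4665, -0.3548, 0.1605]
tcp_rot: [-1.266, 1.12, -1.111]
wrist_force: [-1.8, -0.1, 0.2]
width: 1.002
```

Run:
```python
from h import *
p,d=cams.read_camera("side"); a=cv2.resize(p[130:290,340:500,::-1],(600,600),interpolation=cv2.INTER_CUBIC); cv2.imwrite("pics/above.png",a)
s=bot.read_state();print(s["tool_pos"],s["tcp_rot"],s["time"])
```

```text
[ 0.46645551 -0.35715206  0.16194097] [-1.26633942  1.11844359 -1.1141557 ] 2.25
```

View pics/above.png

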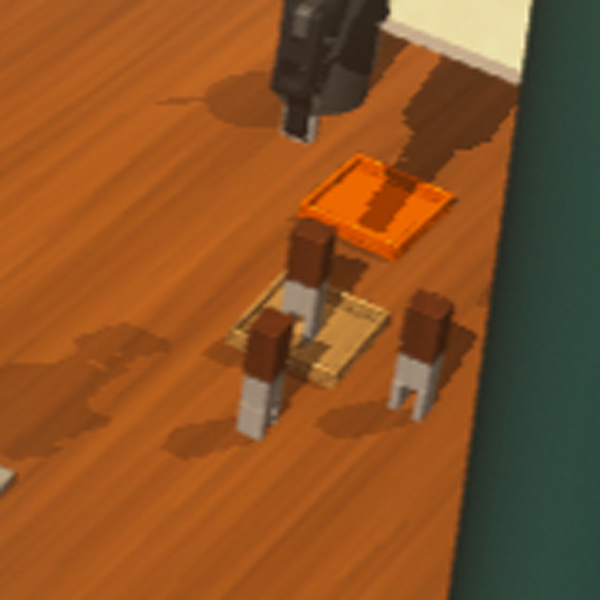

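Run:
```python
from h import *
T=np.array([.4665,-.357,.162]); ax=np.array([.122,-.993,0])
for o in(-.042,0,.042): print(w2pix("side",T+ax*o).round(), ((w2pix("side",T+ax*o)-[340,130])*3.75).round(), w2pix("top",T+ax*o).round())
p,d=cams.read_camera("top"); cv2.imwrite("pics/ab2.png",cv2.resize(p[200:360,360:520,::-1],(600,600),interpolation=cv2.INTER_CUBIC))
p,d=cams.read_camera("side"); cv2.imwrite("pics/ab3.png",p[:,:,::-1])
```

```text
[418. 178.] [294. 181.] [417. 283.]
[426. 170.] [321. 149.] [434. 281.]
[433. 161.] [347. 118.] [451. 279.]
```

View pics/ab2.png

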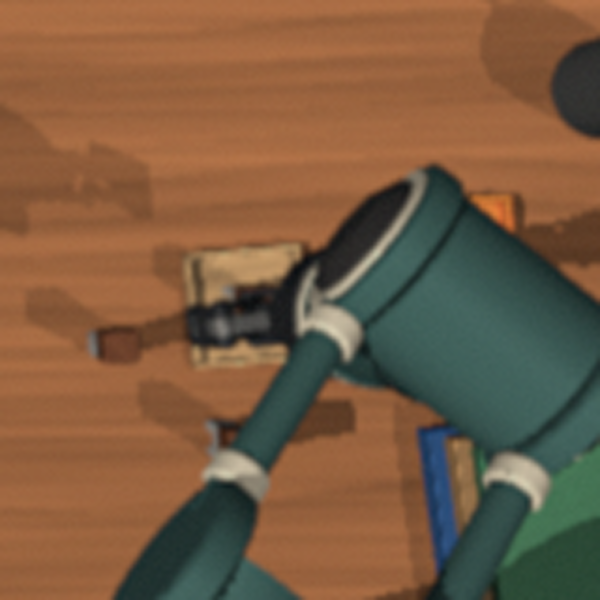

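View pics/ab3.png

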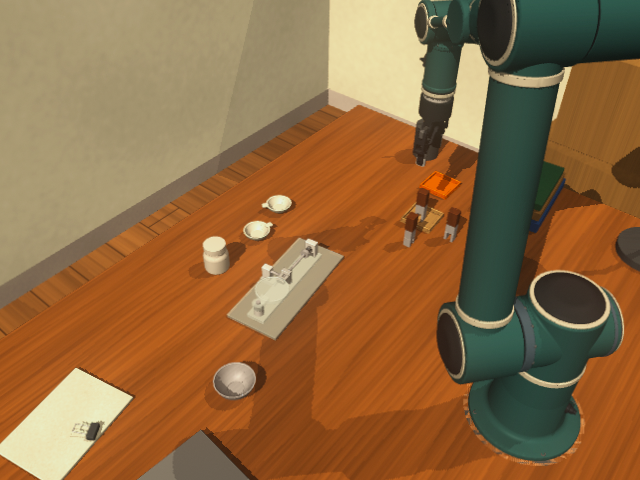

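>>> play_rows --motion '[[[0,0,-0.1],[0,0,0]],[[0,0,-0.2],[0,0,0]],[[0,0,-0.27],[0,0,0]],[[0,0,-0.27],[0,0,0]]]'

```text
time: 2.85
tool_pos: [0.4643, -0.3593, 0.0534]
tcp_rot: [-1.264, 1.124, -1.117]
wrist_force: [0.3, 0.3, 0.3]
width: 1.002
```

>>> play_rows --motion '[[[0,0,0],[0,0,0]],[[0,0,0],[0,0,0]],[[0,0,0],[0,0,0]],[[0,0,0],[0,0,0]],[[0,0,0],[0,0,0]],[[0,0,0],[0,0,0]]]' --gripper 1 --squeeze 60

```text
time: 3.6
tool_pos: [0.4675, -0.3598, 0.0566]
tcp_rot: [-1.265, 1.116, -1.121]
wrist_force: [0.8, 0.3, 6.0]
width: 0.236
```

>>> play_rows --motion '[[[0,0,0],[0,0,0]],[[0,0,0.03],[0,0,0]],[[0,0,0.12],[0,0,0]],[[0,0,0.22],[0,0,0]],[[0,0,0.3],[0,0,0]],[[0,0,0.3],[0,0,0]]]'

```text
time: 4.35
tool_pos: [0.4683, -0.3603, 0.1788]
tcp_rot: [-1.264, 1.113, -1.124]
wrist_force: [-0.4, -0.3, -0.3]
width: 0.237
```

Run:
```python
from h import *
p,d=cams.read_camera("side"); a=cv2.resize(p[100:260,350:510,::-1],(600,600),interpolation=cv2.INTER_CUBIC); cv2.imwrite("pics/lift.png",a)
s=bot.read_state();print(s["tool_pos"],s["width"],s["wrist_force"])
```

```text
[ 0.46706832 -0.35929136  0.17634065] 0.2357971575677388 [ 0.00458648  0.35413951 -0.59311196]
```

View pics/lift.png

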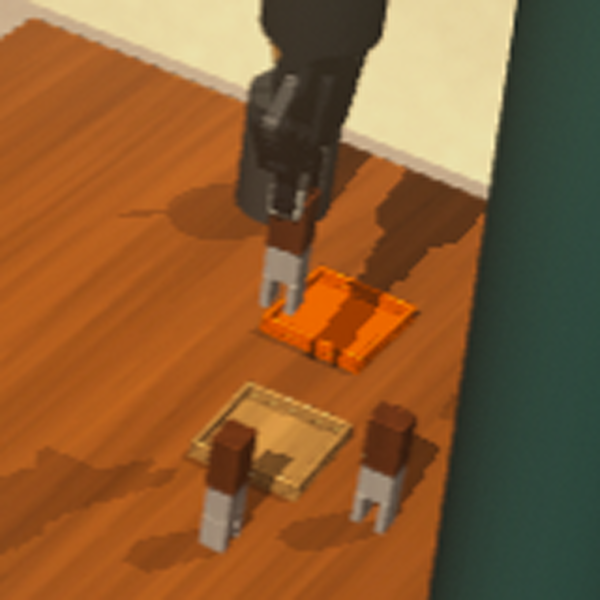

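>>> play_rows --motion '[[[0.028,0.09,0],[0,0,0.0245]],[[0.068,0.21,0],[0,0,0.0245]],[[0.108,0.34,0],[0,0,0.0245]],[[0.15,0.47,0],[0,0,0.0245]],[[0.19,0.6,0],[0,0,0.0245]],[[0.234,0.735,-0.04],[0,0,0.0245]],[[0.27,0.84,-0.08],[0,0,0.0245]],[[0.2835,0.89,-0.1125],[0,0,0.0245]],[[0.2835,0.89,-0.1125],[0,0,0.0245]]]'

```text
time: 5.52
tool_pos: [0.5776, -0.0019, 0.1268]
tcp_rot: [-1.278, 1.107, -1.099]
wrist_force: [0.1, -0.9, -1.2]
width: 0.241
```

Run:
```python
from h import *
p,d=cams.read_camera("side"); np.save("hs_p.npy",p);np.save("hs_d.npy",d);a=cv2.resize(p[180:300,240:400,::-1],(800,600),interpolation=cv2.INTER_CUBIC); cv2.imwrite("pics/hov_s.png",a)
p,d=cams.read_camera("top"); np.save("ht_p.npy",p);np.save("ht_d.npy",d);a=cv2.resize(p[180:300,220:380,::-1],(800,600),interpolation=cv2.INTER_CUBIC); cv2.imwrite("pics/hov_t.png",a)
s=bot.read_state();print(s["time"],s["tool_pos"],s["tcp_rot"],s["width"],s["wrist_force"])
```

```text
5.625 [ 0.57900838 -0.00374611  0.12911584] [-1.27493351  1.10561136 -1.10343836] 0.23605974256747417 [-0.70981576  0.3986933  -1.22485403]
```

View pics/hov_s.png

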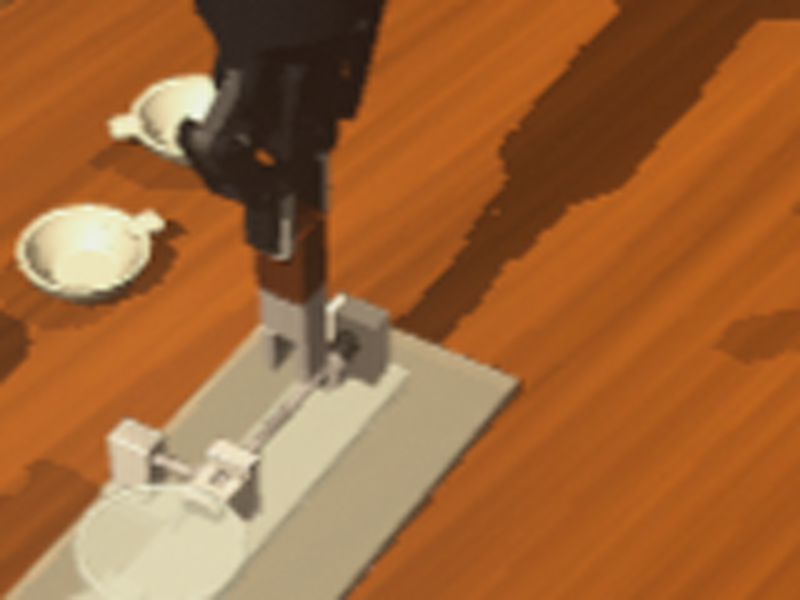

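View pics/hov_t.png

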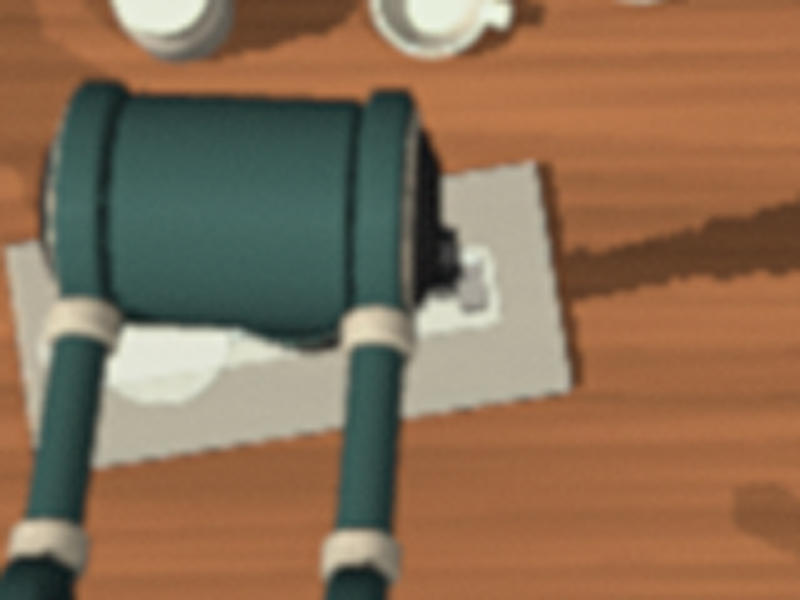

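```bash
cat > ov.py <<'E'
from h import *
def frame(o,yaw):
    a=np.radians(yaw); ex=np.array([np.cos(a),np.sin(a),0]); ey=np.array([-np.sin(a),np.cos(a),0]); o=np.array(o)
    return lambda x,y,z: o+ex*x/1000+ey*y/1000+np.array([0,0,z/1000])
def draw(img,n,segs,off,sc,col):
    for a,b in segs:
        A=((w2pix(n,a)+.5-off)*sc-.5);B=((w2pix(n,b)+.5-off)*sc-.5)
        cv2.line(img,tuple(int(v) for v in A.round()),tuple(int(v) for v in B.round()),col,1,cv2.LINE_AA)
def box(f,x0,x1,y0,y1,z0,z1):
    c=[f(x,y,z) for x in(x0,x1) for y in(y0,y1) for z in(z0,z1)]
    return [(c[i],c[j]) for i in range(8) for j in range(i+1,8) if bin(i^j).count("1")==1]
def fork(f):
    return box(f,6,12,-9,9,0,26)+box(f,-12,-6,-9,9,0,26)+box(f,-12,12,-9,9,26,50)+box(f,-13,13,-11,11,50,92)
def stand(f,s):
    g=box(f,-65,65,-150,150,0,10)
    g+=[(f(x,-80+s,45),f(x,-10+s,45)) for x in(-3,3)]
    g+=[(f(11*np.cos(a),-80+s,45+11*np.sin(a)),f(11*np.cos(a+.3),-80+s,45+11*np.sin(a+.3))) for a in np.arange(0,6.3,.3)]
    g+=box(f,34,56,-1+s,15+s,20,55)
    g+=[(f(38*np.cos(a),55+s+38*np.sin(a),52),f(38*np.cos(a+.1),55+s+38*np.sin(a+.1),52)) for a in np.arange(0,6.3,.1)]
    return g
E
python3 - <<'E'
from ov import *
p=np.load("hs_p.npy"); off=np.array([220,190]); sc=6
a=cv2.resize(p[190:290,220:350,::-1],None,fx=6,fy=6,interpolation=cv2.INTER_CUBIC)
draw(a,"side",fork(frame([.580,-.0035,.1295-.053],8.1)),off,sc,(255,0,255))
draw(a,"side",stand(frame([.573,.0415,0],8.1),8),off,sc,(0,255,0))
cv2.imwrite("pics/ov1.png",a)
p=np.load("top_p.npy"); off=np.array([215,200])
a=cv2.resize(p[200:290,215:345,::-1],None,fx=6,fy=6,interpolation=cv2.INTER_CUBIC)
draw(a,"top",stand(frame([.573,.0415,0],8.1),8),off,sc,(0,255,0))
cv2.imwrite("pics/ov2.png",a)
E
```

```text
(no output)
```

View pics/ov1.png

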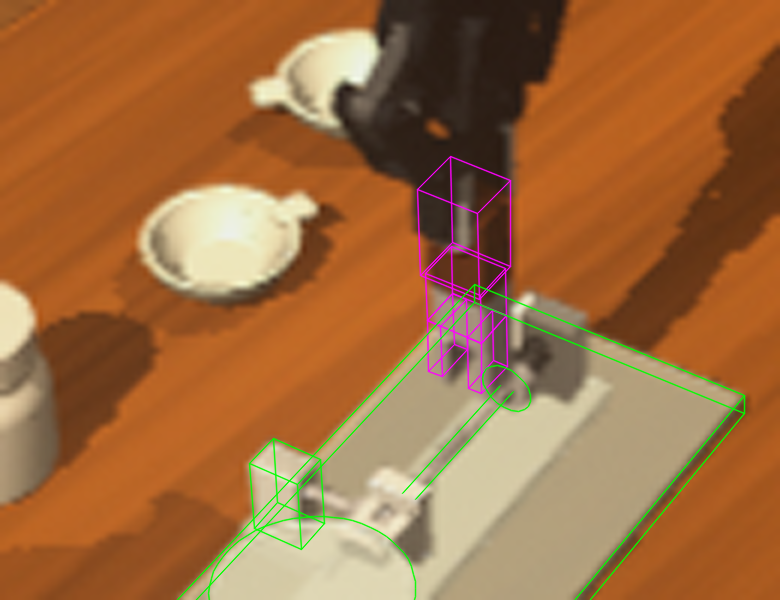

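View pics/ov2.png

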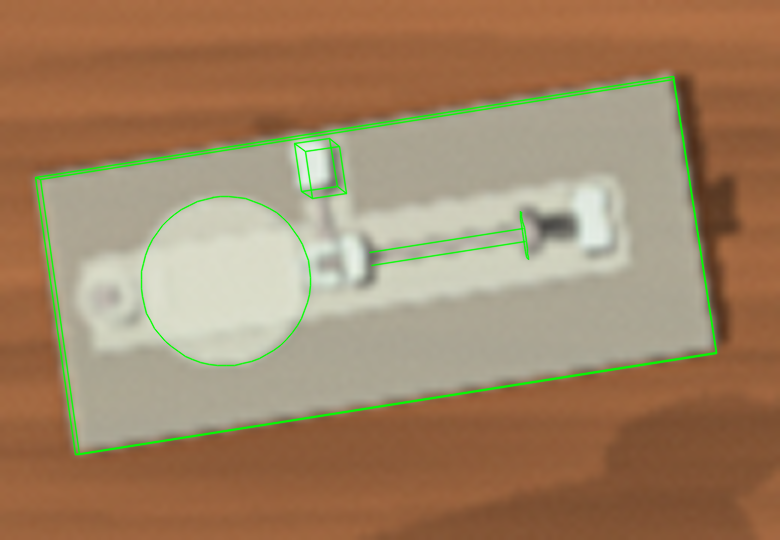

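Run:
```python
from ov import *
p=np.load("side_p.npy"); off=np.array([255,230]); sc=10
a=cv2.resize(p[230:290,255:325,::-1],None,fx=10,fy=10,interpolation=cv2.INTER_CUBIC)
draw(a,"side",stand(frame([.573,.0415,0],8.1),8)[12:],off,sc,(0,255,0))
cv2.imwrite("pics/ov3.png",a)
p=np.load("hs_p.npy"); off=np.array([275,215])
a=cv2.resize(p[215:265,275:325,::-1],None,fx=12,fy=12,interpolation=cv2.INTER_CUBIC)
draw(a,"side",fork(frame([.580,-.0035,.1295-.053],8.1))[:36],off,12,(255,0,255))
cv2.imwrite("pics/ov4.png",a)
f=frame([.573,.0415,0],8.1)
print("px per mm base x,y,z", w2pix("side",f(1,-45,45))-w2pix("side",f(0,-45,45)),w2pix("side",f(0,-44,45))-w2pix("side",f(0,-45,45)),w2pix("side",f(0,-45,46))-w2pix("side",f(0,-45,45)))
```

```text
px per mm base x,y,z [-0.36282439 -0.15502059] [-0.23009314  0.25489617] [-0.00669336 -0.30943387]
```

View pics/ov3.png

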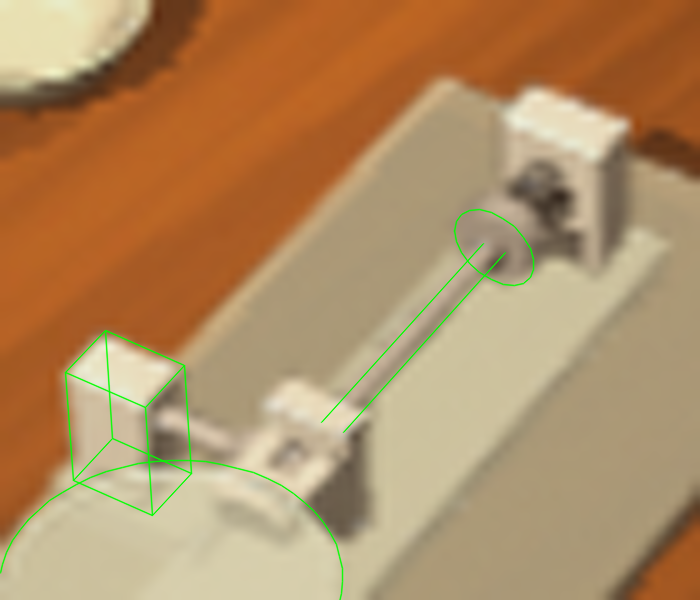

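View pics/ov4.png

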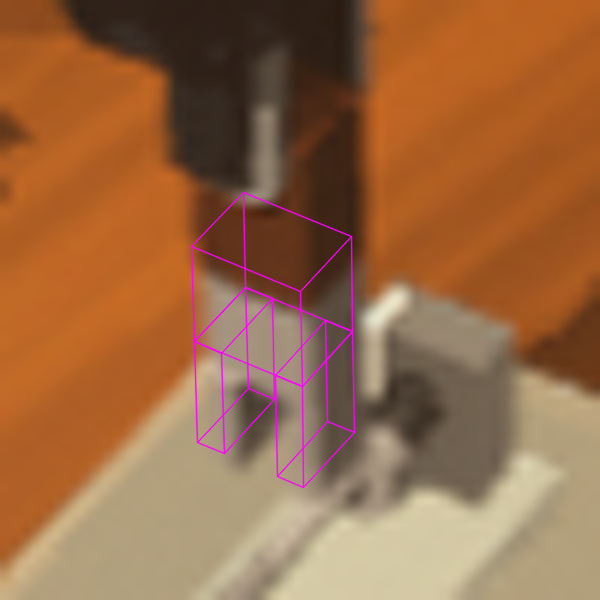

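Run:
```python
from ov import *
import scipy.optimize as so
a=np.radians(8.1)
def loc(w,o): e=w[:,:2]-o; return np.column_stack([e@[np.cos(a),np.sin(a)],e@[-np.sin(a),np.cos(a)],w[:,2]])*1000
d=np.load("hs_d.npy"); w,u,v=cloud("side",d); L=loc(w,[.580,-.0035])
m=(abs(L[:,0])<25)&(abs(L[:,1])<25)&(L[:,2]>74)&(L[:,2]<124)
q=L[m]; print(len(q)); 
for z0 in range(74,124,6):
    k=q[(q[:,2]>=z0)&(q[:,2]<z0+6)]; print(z0,len(k),"x",np.percentile(k[:,0],[2,10,50,90,98]).round(1),"y",np.percentile(k[:,1],[2,10,50,90,98]).round(1))
# face fit: closest box surface (prisms): cost robust to faces x=-12+dx or y=9+dy
k=q[(q[:,2]>100)&(q[:,2]<122)]
def cost(p): 
    r=np.minimum(abs(k[:,0]-(-12+p[0])),abs(k[:,1]-(9+p[1]))); return np.minimum(r,6).mean()
best=min(((cost((i,j)),i,j) for i in np.arange(-8,8,.5) for j in np.arange(-8,8,.5))); print(best)
for n,f in(("side","side_d.npy"),("top","top_d.npy")):
    d=np.load(f); w,u,v=cloud(n,d); L=loc(w,[.573,.0415])
    b=L[(L[:,1]>-62)&(L[:,1]<-12)&(abs(L[:,0])<12)&(L[:,2]>36)&(L[:,2]<60)]
    print(n,"bar",len(b),np.median(b,0).round(1),b[:,0].std().round(1)); 
    h=L[(L[:,1]<-85)&(L[:,1]>-125)&(abs(L[:,0])<25)&(L[:,2]>54)]; print("housing top",len(h),h.min(0).round(1),h.max(0).round(1),np.median(h,0).round(1))
```

```text
189
74 22 x [-16.7 -16.5  -0.3   3.3   5.9] y [-4.8 -2.7  5.8  9.1 10. ]
80 20 x [-17.1 -15.8 -12.6   4.8   7.3] y [-8.9 -5.8  0.9  8.  10. ]
86 21 x [-18.4 -16.3 -12.9   4.9   6.7] y [-3.2  0.1  6.7  9.3 10.7]
92 18 x [-16.8 -16.4 -14.    1.4   6. ] y [-7.9 -6.2  7.5  9.4 10. ]
98 23 x [-17.2 -16.6  -9.5   3.    5.7] y [-7.3 -5.5  8.  10.2 12.1]
104 29 x [-17.8 -17.3 -11.9   2.3   4.9] y [-9.2 -6.7  8.6 11.8 12.9]
110 25 x [-17.4 -17.1  -7.1   4.6   7.4] y [-7.1  1.1  8.5 11.2 12.3]
116 24 x [-17.3 -16.9  -9.7   5.6   6.6] y [-5.3 -0.6  9.1 11.6 12.8]
122 7 x [-16.  -15.4  -6.7   0.6   1.3] y [-3.9  1.2  9.1 12.2 13.2]
(np.float64(1.183919259457423), np.float64(-4.0), np.float64(0.5))
side bar 47 [ -0.7 -37.7  46.3] 2.1
housing top 60 [ -14.3 -115.5   54.6] [ 12.7 -97.5  62.4] [  -0.7 -104.2   57.7]
top bar 43 [  2.1 -37.4  48.4] 1.8
housing top 58 [ -11.7 -112.5   54.5] [ 15.1 -97.4  65.6] [   1.4 -104.8   59.7]
```

>>> play_rows --motion '[[[0.01,0.0014,0],[0,0,0]],[[0.01,0.0014,-0.03],[0,0,0]],[[0.01,0.0014,-0.055],[0,0,0]],[[0.01,0.0014,-0.055],[0,0,0]]]'

```text
time: 6.12
tool_pos: [0.5824, -0.0027, 0.1064]
tcp_rot: [-1.275, 1.107, -1.103]
wrist_force: [-0.8, 0.3, -0.8]
width: 0.238
```

```bash
cat > look.py <<'E'
from ov import *
import sys
n=sys.argv[1]
p,d=cams.read_camera("side"); np.save("hs_p.npy",p);np.save("hs_d.npy",d)
x,y,w,h,s=[int(v) for v in sys.argv[2:7]]
cv2.imwrite(f"pics/{n}.png",cv2.resize(p[y:y+h,x:x+w,::-1],None,fx=s,fy=s,interpolation=cv2.INTER_CUBIC))
st=bot.read_state();print(st["time"],st["tool_pos"].round(4),st["wrist_force"].round(2),st["width"].round(3))
E
python3 look.py l1 270 205 70 60 10
```

```text
Traceback (most recent call last):
  File "look.py", line 7, in <module>
    st=bot.read_state();print(st["time"],st["tool_pos"].round(4),st["wrist_force"].round(2),st["width"].round(3))
                                                                                            ^^^^^^^^^^^^^^^^^
AttributeError: 'float' object has no attribute 'round'
```

View pics/l1.png

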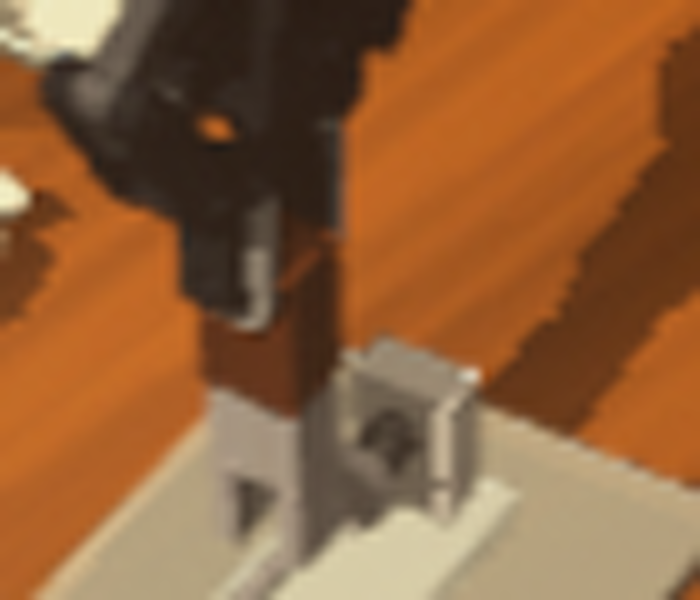

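```bash
sed -i 's/st\["width"\].round(3)/st["width"]/' look.py
cat > rel.py <<'E'
from ov import *
a=np.radians(8.1)
def loc(w,o): e=w[:,:2]-o; return np.column_stack([e@[np.cos(a),np.sin(a)],e@[-np.sin(a),np.cos(a)],w[:,2]])*1000
d=np.load("hs_d.npy"); w,u,v=cloud("side",d); L=loc(w,[.573,.0415]); L[:,1]+=45
import sys
z0=float(sys.argv[1]); yc=float(sys.argv[2]) if len(sys.argv)>2 else 0; xc=float(sys.argv[3]) if len(sys.argv)>3 else 0
L[:,1]-=yc; L[:,0]-=xc
m=(abs(L[:,0])<25)&(abs(L[:,1])<25)&(L[:,2]>z0+24)&(L[:,2]<z0+50)
k=L[m]; 
best=min(((np.minimum(np.minimum(abs(k[:,0]-(-12+i)),abs(k[:,1]-(9+j))),6).mean(),i,j) for i in np.arange(-9,9,.25) for j in np.arange(-12,12,.25))); print("fork x',y' rel",best,len(k))
print(np.percentile(k[:,0],[2,98]),np.percentile(k[:,1],[2,98]))
E
python3 rel.py 53
python3 - <<'E'
from ov import *
p=np.load("hs_p.npy"); off=np.array([270,205]); sc=10
a=cv2.resize(p[205:265,270:340,::-1],None,fx=10,fy=10,interpolation=cv2.INTER_CUBIC)
f=frame([.573,.0415,0],8.1)
draw(a,"side",[(f(x-.7,-71,45),f(x-.7,-2,45)) for x in(-3,3)],off,sc,(0,255,0))
draw(a,"side",fork(frame(f(-.7,-45,53),8.1))[:36],off,sc,(255,0,255))
cv2.imwrite("pics/ov5.png",a)
E
```

```text
fork x',y' rel (np.float64(1.2908769222353136), np.float64(1.0), np.float64(-1.25)) 107
[-12.98759303  12.21986186] [-7.06038258 11.25728784]
```

View pics/ov5.png

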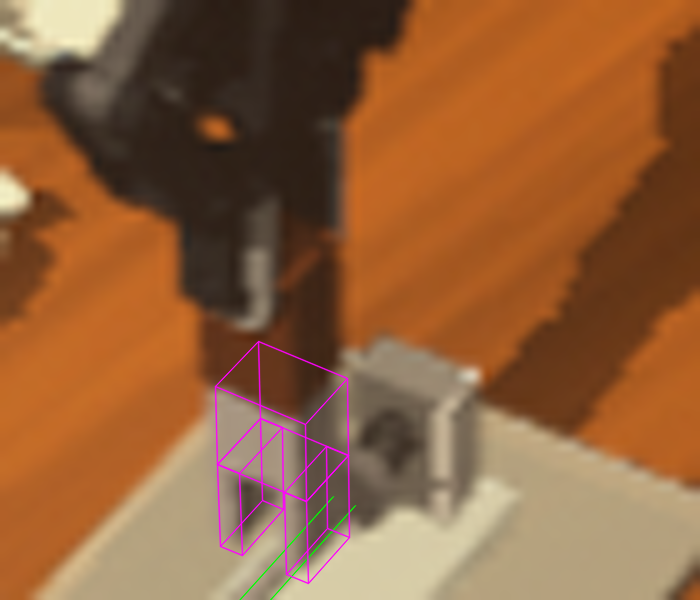

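>>> play_rows --motion '[[[-0.002,0,-0.015],[0,0,0]],[[-0.002,0,-0.03],[0,0,0]],[[-0.002,0,-0.045],[0,0,0]],[[-0.002,0,-0.055],[0,0,0]],[[-0.002,0,-0.055],[0,0,0]]]'

```text
time: 6.8
tool_pos: [0.5828, -0.0024, 0.0856]
tcp_rot: [-1.274, 1.105, -1.104]
wrist_force: [-0.7, 0.2, -1.1]
width: 0.235
```

```bash
python3 look.py l2 260 210 70 60 10; python3 rel.py 33
```

```text
6.85 [ 0.583  -0.0024  0.0859] [-0.74  0.92 -1.13] 0.23571880429219783
fork x',y' rel (np.float64(1.2091904702688197), np.float64(1.5), np.float64(-1.5)) 102
[-11.93297049  13.42921789] [-6.45755649 10.69247603]
```

View pics/l2.png

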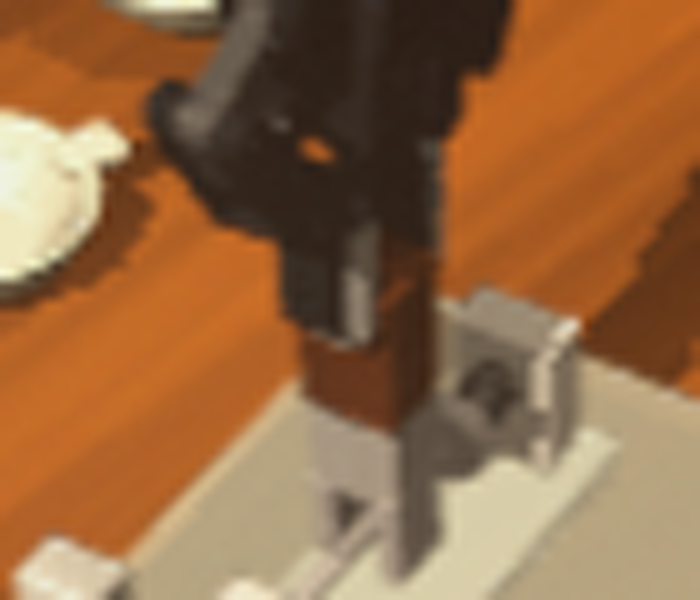

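>>> play_rows --motion '[[[0.001,-0.0074,0],[0,0,0]],[[0.0021,-0.0149,0],[0,0,0]],[[0.0032,-0.0223,0],[0,0,0]],[[0.0042,-0.0297,0],[0,0,0]],[[0.0042,-0.0297,0],[0,0,0]]]'

```text
time: 7.48
tool_pos: [0.5849, -0.0146, 0.0862]
tcp_rot: [-1.273, 1.105, -1.105]
wrist_force: [1.2, -0.4, -0.6]
width: 0.239
```

>>> play_rows --motion '[[[0.0004,-0.0025,0],[0,0,0]],[[0.0007,-0.005,0],[0,0,0]],[[0.0007,-0.005,0],[0,0,0]]]'

```text
time: 7.85
tool_pos: [0.5851, -0.0163, 0.0862]
tcp_rot: [-1.273, 1.104, -1.104]
wrist_force: [-0.1, 0.1, -1.6]
width: 0.235
```

>>> play_rows --motion '[[[0.0004,-0.0025,0],[0,0,0]],[[0.0007,-0.005,0],[0,0,0]],[[0.0007,-0.005,0],[0,0,0]]]'

```text
time: 8.22
tool_pos: [0.5854, -0.0184, 0.0862]
tcp_rot: [-1.273, 1.104, -1.104]
wrist_force: [0.1, -0.4, -0.9]
width: 0.232
```

```bash
python3 look.py l3 260 200 70 60 10; python3 rel.py 33 -16
```

```text
8.275 [ 0.5854 -0.0183  0.0862] [-0.77  0.09 -1.32] 0.23733554434315646
fork x',y' rel (np.float64(1.247347899265237), np.float64(1.75), np.float64(-1.25)) 100
[-11.70243162  13.85208715] [-9.04684599 11.07969521]
```

View pics/l3.png

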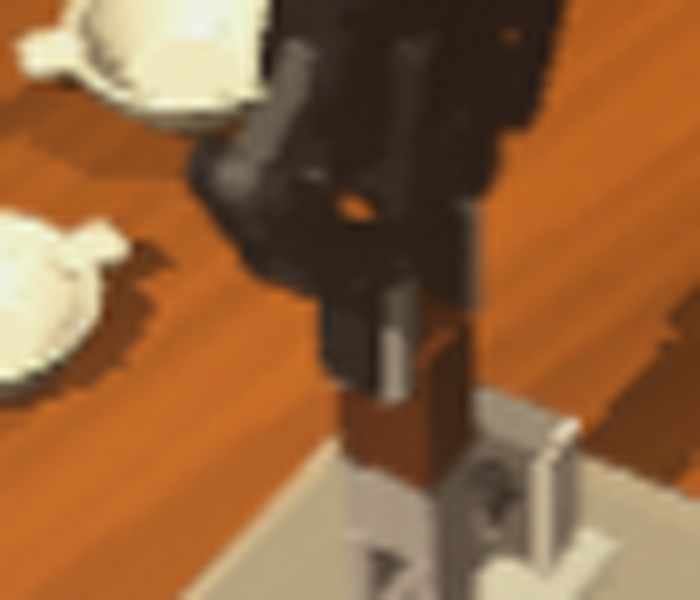

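No contact yet. I keep going in 2 mm steps.

>>> play_rows --motion '[[[0.0004,-0.0025,0],[0,0,0]],[[0.0007,-0.005,0],[0,0,0]],[[0.0007,-0.005,0],[0,0,0]]]'

```text
time: 8.65
tool_pos: [0.5856, -0.0198, 0.0862]
tcp_rot: [-1.272, 1.105, -1.104]
wrist_force: [-0.0, 3.2, -0.4]
width: 0.237
```

>>> play_rows --motion '[[[0.0004,-0.0025,0],[0,0,0]],[[0.0007,-0.005,0],[0,0,0]],[[0.0007,-0.005,0],[0,0,0]]]'

```text
time: 9.02
tool_pos: [0.5857, -0.0209, 0.0862]
tcp_rot: [-1.271, 1.106, -1.103]
wrist_force: [-1.4, 5.5, -0.3]
width: 0.235
```

>>> play_rows --motion '[[[0.0007,-0.005,0],[0,0,0]],[[0.0014,-0.01,0],[0,0,0]],[[0.0021,-0.015,0],[0,0,0]],[[0.0028,-0.0198,0],[0,0,0]],[[0.0028,-0.0198,0],[0,0,0]]]'

```text
time: 9.65
tool_pos: [0.5868, -0.0286, 0.0863]
tcp_rot: [-1.271, 1.106, -1.102]
wrist_force: [-0.9, 6.9, 1.5]
width: 0.239
```

```bash
python3 look.py l4 220 200 110 110 6; python3 rel.py 33 -24
```

```text
9.7 [ 0.5868 -0.0285  0.0863] [-1.02  6.86  1.41] 0.23950381601852877
fork x',y' rel (np.float64(1.1758142098850837), np.float64(2.25), np.float64(-3.0)) 108
[-11.69838041  13.02068086] [-10.24394142   9.84511756]
```

View pics/l4.png

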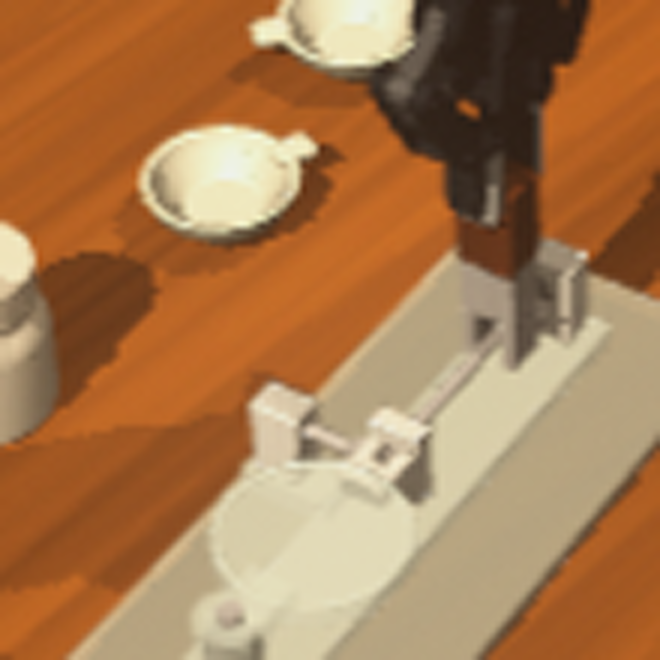

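>>> play_rows --motion '[[[0.0004,-0.0025,0],[0,0,0]],[[0.0007,-0.005,0],[0,0,0]],[[0.0011,-0.0075,0],[0,0,0]],[[0.0011,-0.0075,0],[0,0,0]]]'

```text
time: 10.2
tool_pos: [0.5872, -0.0316, 0.0862]
tcp_rot: [-1.271, 1.106, -1.102]
wrist_force: [-1.6, 6.5, 1.6]
width: 0.241
```

```bash
python3 look.py l5 220 200 110 110 6; python3 rel.py 33 -27
```

```text
10.25 [ 0.5872 -0.0316  0.0862] [-0.52  6.58  1.52] 0.23002456659088688
fork x',y' rel (np.float64(1.3729986206956406), np.float64(2.0), np.float64(-3.5)) 102
[-11.87458441  13.8410817 ] [-16.2100523    9.16475456]
```

View pics/l5.png

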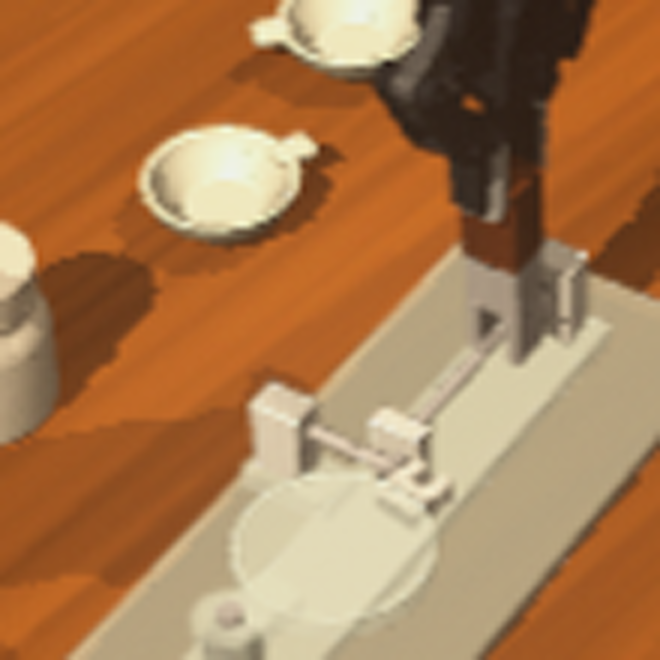

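>>> play_rows --motion '[[[-0.001,0.0075,0],[0,0,0]],[[-0.0025,0.018,0],[0,0,0]],[[-0.0046,0.033,0],[0,0,0]],[[-0.007,0.05,0],[0,0,0]],[[-0.0098,0.0693,0],[0,0,0]],[[-0.0098,0.0693,0.03],[0,0,0]],[[-0.0098,0.0693,0.09],[0,0,0]],[[-0.0098,0.0693,0.12],[0,0,0]],[[-0.0098,0.0693,0.12],[0,0,0]]]'

```text
time: 11.38
tool_pos: [0.585, -0.0058, 0.1361]
tcp_rot: [-1.271, 1.101, -1.107]
wrist_force: [0.5, -1.2, -1.0]
width: 0.237
```

```bash
python3 look.py l6 220 190 110 110 6; python3 rel.py 80 0
```

```text
11.425 [ 0.584  -0.0057  0.1348] [ 1.4   0.47 -0.5 ] 0.2336326383717847
fork x',y' rel (np.float64(1.1194188023414433), np.float64(3.25), np.float64(-5.75)) 107
[-9.7193779  14.76517043] [-11.35926312   6.86162609]
```

View pics/l6.png

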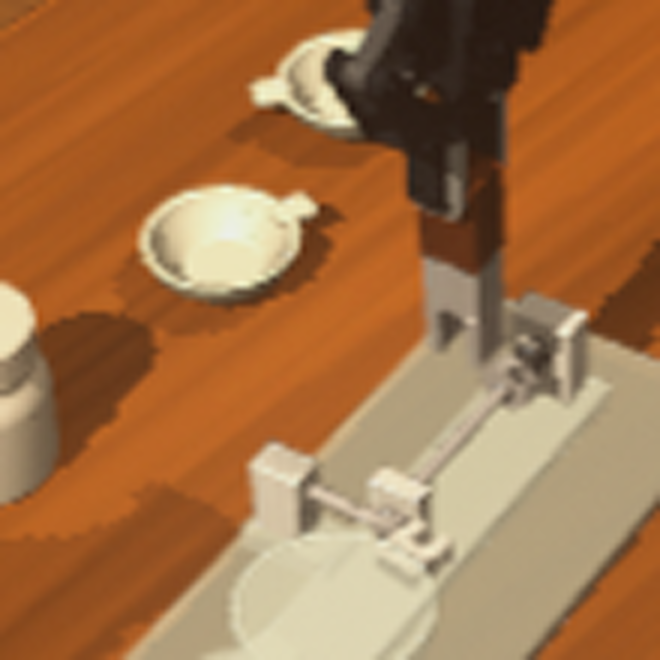

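>>> play_rows --motion '[[[0.02,0.07,0],[0,0,0]],[[0.02,0.17,0],[0,0,0]],[[0.0,0.25,0],[0,0,0]],[[-0.02,0.295,0],[0,0,0]],[[-0.02,0.295,0],[0,0,0]],[[-0.02,0.295,-0.05],[0,0,0]],[[-0.02,0.295,-0.05],[0,0,0]]]'

```text
time: 12.3
tool_pos: [0.5735, 0.1111, 0.1111]
tcp_rot: [-1.277, 1.108, -1.103]
wrist_force: [-0.1, -1.0, -0.9]
width: 0.235
```

```bash
python3 look.py l7 190 210 110 110 6; python3 rel.py 60 109 50
```

```text
12.35 [0.5742 0.1113 0.1121] [ 0.56 -0.24 -1.37] 0.23548695768518954
fork x',y' rel (np.float64(nan), np.float64(-9.0), np.float64(-12.0)) 0rel.py:10: RuntimeWarning: Mean of empty slice.
  best=min(((np.minimum(np.minimum(abs(k[:,0]-(-12+i)),abs(k[:,1]-(9+j))),6).mean(),i,j) for i in np.arange(-9,9,.25) for j in np.arange(-12,12,.25))); print("fork x',y' rel",best,len(k))
  ret = ret.dtype.type(ret / rcount)
Traceback (most recent call last):
  File "rel.py", line 11, in <module>
    print(np.percentile(k[:,0],[2,98]),np.percentile(k[:,1],[2,98]))
          ~~~~~~~~~~~~~^^^^^^^^^^^^^^^
IndexError: index -1 is out of bounds for axis 0 with size 0
```

View pics/l7.png

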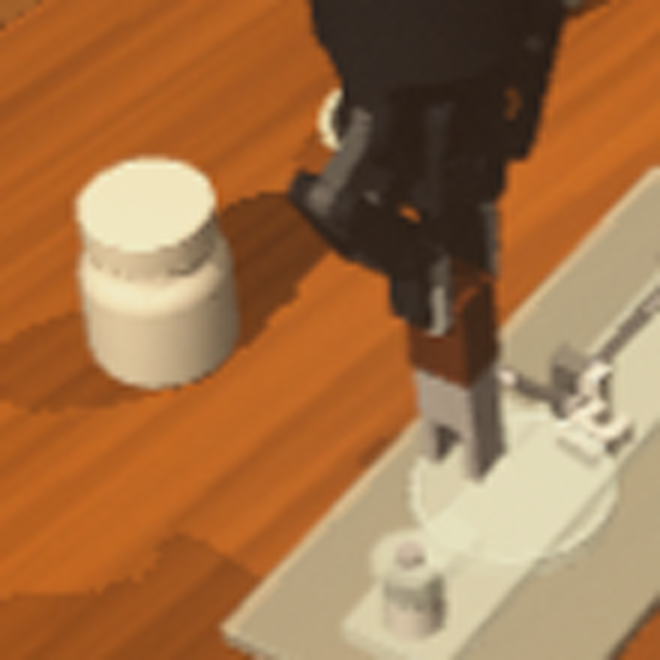

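I dropped a term: x is 40 mm short, and the fork hovers clear above the disc. Raising it and shifting across.

>>> play_rows --motion '[[[0,0,0.05],[0,0,0]],[[0.05,0,0.05],[0,0,0]],[[0.1,0,0.05],[0,0,0]],[[0.1,0,0.05],[0,0,0]]]'

```text
time: 12.85
tool_pos: [0.6179, 0.1123, 0.1365]
tcp_rot: [-1.27, 1.102, -1.106]
wrist_force: [0.1, -0.1, 0.1]
width: 0.237
```

```bash
python3 look.py l8 190 210 110 110 6; python3 rel.py 80 109 50
```

```text
12.9 [0.6167 0.1123 0.1359] [-0.85  0.01 -1.46] 0.24003113429883435
fork x',y' rel (np.float64(1.2262324680210575), np.float64(3.0), np.float64(-1.5)) 116
[-11.75296261  14.69104419] [-10.46173121  10.27390282]
```

View pics/l8.png

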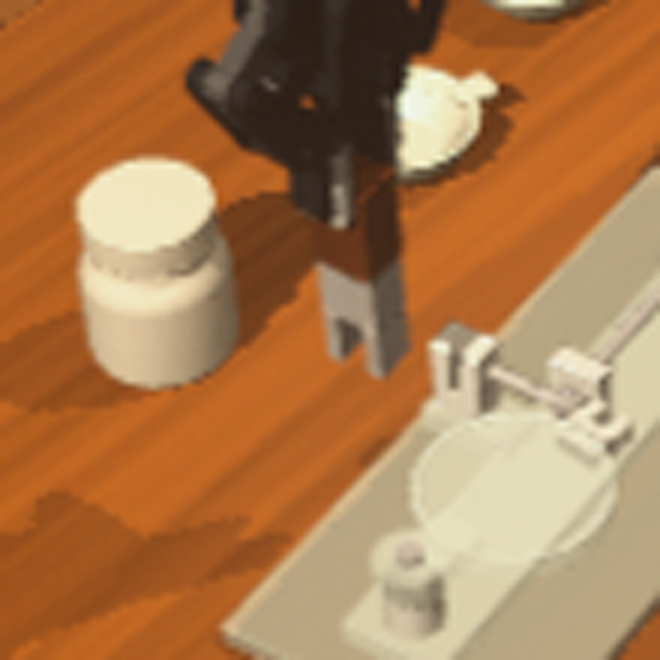

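```bash
cat > path.py <<'E'
import numpy as np
from scipy.optimize import brentq
a=np.radians(8.1);S=8
def fk(th):
    C=np.array([0,107+S])+52*np.array([-np.sin(th),-np.cos(th)]); c,s=np.cos(th),np.sin(th)
    D=brentq(lambda D:np.hypot(max(D*c-12,0),max(D*s-9,0))-38,30,80)
    return C+D*np.array([c,-s])
def world(p): 
    x,y=p[0],p[1]+1   # fork sits 1 mm towards -y of command
    return np.array([.573+(x*np.cos(a)-y*np.sin(a))/1000,.0415+(x*np.sin(a)+y*np.cos(a))/1000])
cmd=np.array([.6156,.112])
for th in [.05,.18,.3,.42,.54,.66,.78,.9,1.02,1.14,1.26,1.38,1.48,1.54,1.58,1.62]:
    print(th,fk(th).round(1),world(fk(th)).round(4),((world(fk(th))-cmd)/.4).round(4))
E
python3 path.py
```

```text
0.05 [47.4 60.6] [0.6113 0.1091] [-0.0109 -0.0072]
0.18 [40.7 54.7] [0.6054 0.1024] [-0.0254 -0.024 ]
0.3 [34.1 50. ] [0.5996 0.0968] [-0.0401 -0.038 ]
0.42 [26.7 46.1] [0.5928 0.0919] [-0.057  -0.0502]
0.54 [18.6 43.2] [0.5852 0.0879] [-0.076  -0.0603]
0.66 [10.  41.4] [0.5769 0.0849] [-0.0967 -0.0677]
0.78 [ 1.  40.9] [0.5681 0.0831] [-0.1189 -0.0722]
0.9 [-8.2 41.7] [0.5589 0.0826] [-0.1419 -0.0735]
1.02 [-17.3  43.9] [0.5495 0.0835] [-0.1652 -0.0713]
1.14 [-26.2  47.4] [0.5403 0.0857] [-0.1883 -0.0657]
1.26 [-34.5  52.2] [0.5314 0.0893] [-0.2105 -0.0567]
1.38 [-42.   58.1] [0.5231 0.0941] [-0.2312 -0.0447]
1.48 [-47.5  63.3] [0.5169 0.0985] [-0.2467 -0.0339]
1.54 [-50.5  66.4] [0.5135 0.1011] [-0.2553 -0.0272]
1.58 [-52.4  68.5] [0.5113 0.1029] [-0.2607 -0.0228]
1.62 [-54.3  70.6] [0.5092 0.1047] [-0.266  -0.0183]
```

>>> play_rows --motion '[[[0,0,-0.05],[0,0,0]],[[0,0,-0.1],[0,0,0]],[[0,0,-0.12],[0,0,0]],[[0,0,-0.12],[0,0,0]]]'

```text
time: 13.4
tool_pos: [0.614, 0.1123, 0.0842]
tcp_rot: [-1.276, 1.107, -1.103]
wrist_force: [0.5, -0.4, -1.9]
width: 0.24
```

>>> play_rows --motion '[[[-0.0109,-0.012,0],[0,0,0]],[[-0.0254,-0.024,0],[0,0,0]],[[-0.04,-0.038,0],[0,0,0]],[[-0.057,-0.05,0],[0,0,0]],[[-0.076,-0.06,0],[0,0,0]],[[-0.0967,-0.0677,0],[0,0,0]],[[-0.1189,-0.0722,0],[0,0,0]],[[-0.1419,-0.0735,0],[0,0,0]],[[-0.1419,-0.0735,0],[0,0,0]]]'

```text
time: 14.52
tool_pos: [0.5574, 0.083, 0.0859]
tcp_rot: [-1.274, 1.105, -1.103]
wrist_force: [-0.1, -0.9, -1.8]
width: 0.234
```

```bash
python3 look.py l9 190 210 110 110 6; python3 rel.py 33 87 -8
```

```text
14.575 [0.5579 0.0832 0.0859] [-0.38  0.02 -1.03] 0.24052921137706923
fork x',y' rel (np.float64(1.097197171214893), np.float64(-3.0), np.float64(0.25)) 101
[-16.92834757   8.04439373] [-7.18676614 12.03940361]
```

View pics/l9.png

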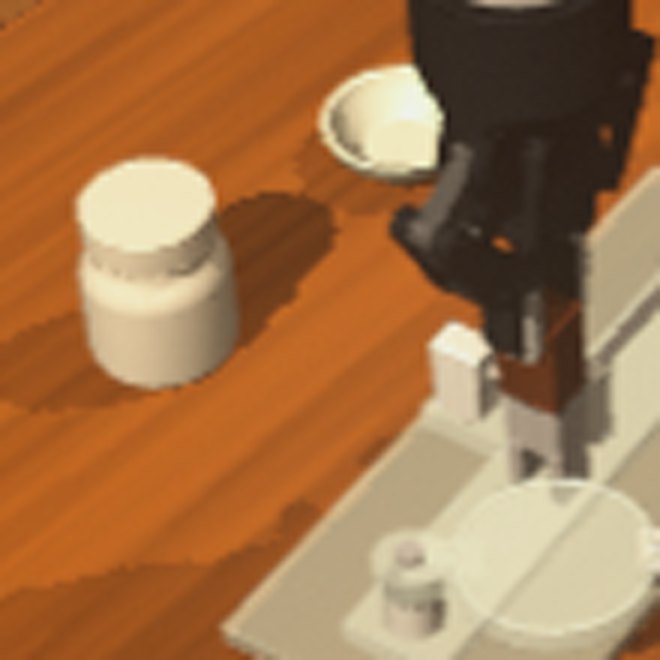

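>>> play_rows --motion '[[[-0.0233,0.0022,0],[0,0,0]],[[-0.0464,0.0078,0],[0,0,0]],[[-0.0686,0.0168,0],[0,0,0]],[[-0.0893,0.0288,0],[0,0,0]],[[-0.1048,0.0396,0],[0,0,0]],[[-0.1134,0.0463,0],[0,0,0]],[[-0.1134,0.0463,0],[0,0,0]]]'

```text
time: 15.45
tool_pos: [0.5131, 0.102, 0.0862]
tcp_rot: [-1.273, 1.104, -1.104]
wrist_force: [0.8, -0.1, -0.6]
width: 0.242
```

```bash
python3 look.py l10 210 220 120 110 6; python3 rel.py 33 111 -50
```

```text
15.5 [0.5133 0.1019 0.0862] [ 0.09 -0.33 -1.52] 0.2347491156229882
fork x',y' rel (np.float64(0.9244686094787982), np.float64(-2.75), np.float64(1.25)) 108
[-16.79866139   7.61725616] [-7.68440679 12.81558188]
```

View pics/l10.png

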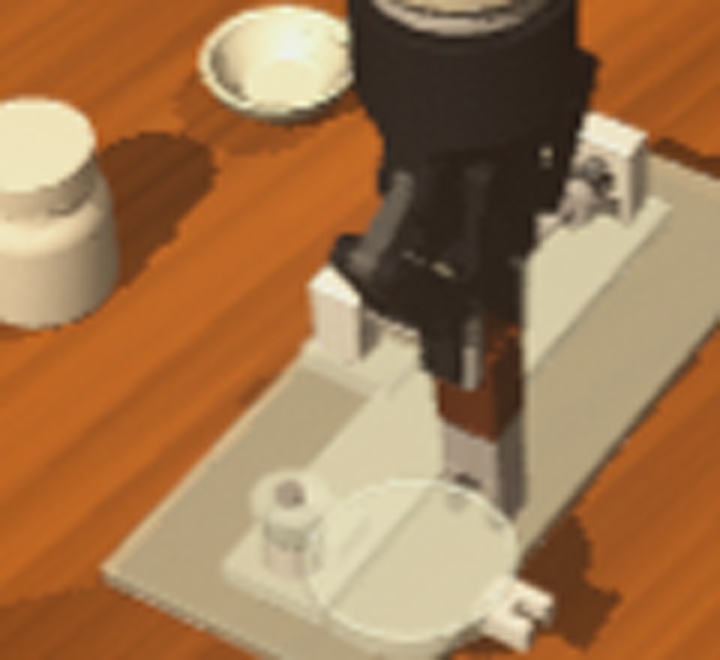

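>>> play_rows --motion '[[[-0.002,0.0025,0],[0,0,0]],[[-0.003,0.005,0],[0,0,0]],[[-0.004,0.0075,0],[0,0,0]],[[-0.004,0.0075,0],[0,0,0]]]'

```text
time: 16.0
tool_pos: [0.5123, 0.1038, 0.0863]
tcp_rot: [-1.274, 1.103, -1.105]
wrist_force: [1.0, -5.6, -0.7]
width: 0.238
```

>>> play_rows --motion '[[[-0.001,0.0025,0],[0,0,0]],[[-0.002,0.005,0],[0,0,0]],[[-0.002,0.005,0],[0,0,0]]]'

```text
time: 16.38
tool_pos: [0.512, 0.1046, 0.0864]
tcp_rot: [-1.275, 1.101, -1.107]
wrist_force: [2.5, -7.2, -1.9]
width: 0.236
```

>>> play_rows --motion '[[[0.002,-0.014,0],[0,0,0]],[[0.006,-0.042,0],[0,0,0]],[[0.006,-0.042,0.04],[0,0,0]],[[0.006,-0.042,0.14],[0,0,0]],[[0.006,-0.1,0.24],[0,0,0]],[[0.006,-0.22,0.24],[0,0,0]],[[0.006,-0.34,0.24],[0,0,0]],[[0.006,-0.34,0.24],[0,0,0]]]'

```text
time: 17.38
tool_pos: [0.5138, -0.0317, 0.1837]
tcp_rot: [-1.27, 1.106, -1.109]
wrist_force: [-0.3, 1.0, -1.2]
width: 0.233
```

Run:
```python
from ov import *
import time
for n,(x,y,w,h) in(("side",(200,210,130,110)),("top",(200,190,130,110))):
    p,d=cams.read_camera(n); np.save(f"f_{n}_p.npy",p);np.save(f"f_{n}_d.npy",d)
    a=cv2.resize(p[y:y+h,x:x+w,::-1],None,fx=5,fy=5,interpolation=cv2.INTER_CUBIC)
    f=frame([.573,.0415,0],8.1); b=a.copy()
    for th,c in((1.57,(0,255,0)),(1.45,(0,0,255))):
        pv=np.array([0,115]);C=pv+52*np.array([-np.sin(th),-np.cos(th)]);E=pv+105*np.array([-np.sin(th),-np.cos(th)])
        seg=[(f(C[0]+38*np.cos(q),C[1]+38*np.sin(q),52),f(C[0]+38*np.cos(q+.1),C[1]+38*np.sin(q+.1),52)) for q in np.arange(0,6.3,.1)]+[(f(0,115,52),f(*E,52))]
        draw(b,n,seg,np.array([x,y]),5,c)
    cv2.imwrite(f"pics/fin_{n}.png",b)
st=bot.read_state();print(st["time"],st["tool_pos"].round(4),st["wrist_force"].round(2),st["width"])
```

```text
17.475 [ 0.5137 -0.0293  0.183 ] [-0.03  0.82 -0.52] 0.23581012143263266
```

View pics/fin_side.png

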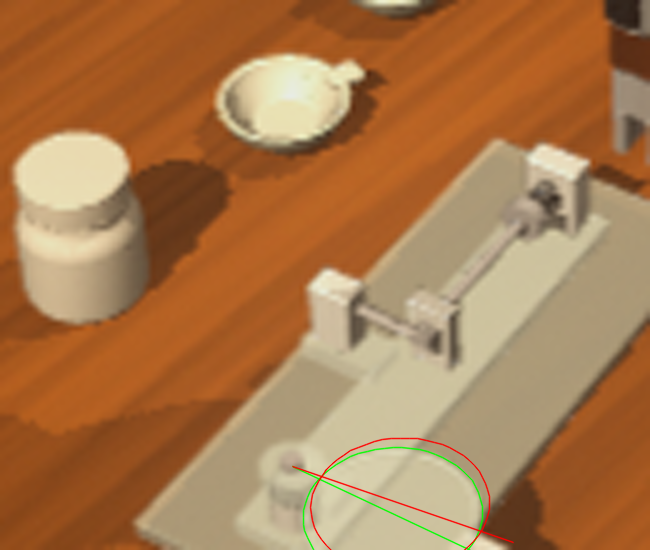

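View pics/fin_top.png

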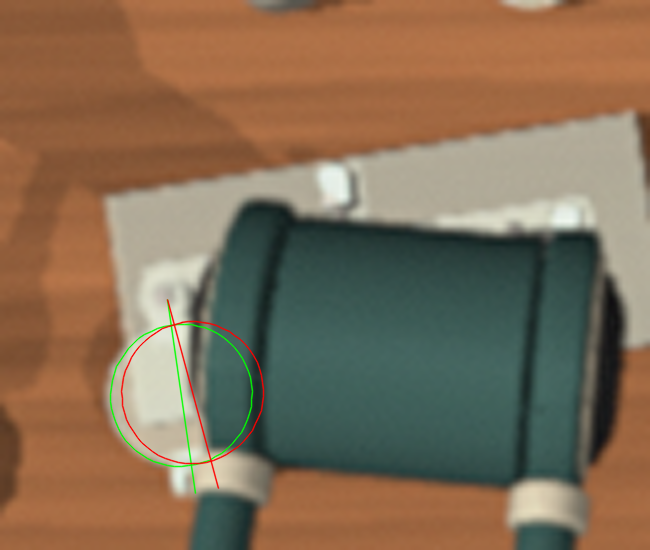

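>>> play_rows --motion '[[[-0.015,-0.1,0],[0,0,0]],[[-0.032,-0.22,0],[0,0,0]],[[-0.05,-0.34,0],[0,0,0]],[[-0.068,-0.46,0],[0,0,0]],[[-0.085,-0.58,0],[0,0,0]],[[-0.103,-0.7,0],[0,0,0]],[[-0.116,-0.79,0],[0,0,0]],[[-0.121,-0.833,0],[0,0,0]],[[-0.121,-0.833,-0.08],[0,0,0]],[[-0.121,-0.833,-0.16],[0,0,0]]]'

```text
time: 18.73
tool_pos: [0.4663, -0.3616, 0.1181]
tcp_rot: [-1.272, 1.103, -1.104]
wrist_force: [-0.5, 0.1, -1.2]
width: 0.235
```

```bash
python3 look.py l11 370 130 110 110 6
```

```text
18.775 [ 0.4634 -0.3589  0.1126] [-0.86  1.85 -4.56] 0.23877187947525622
```

View pics/l11.png

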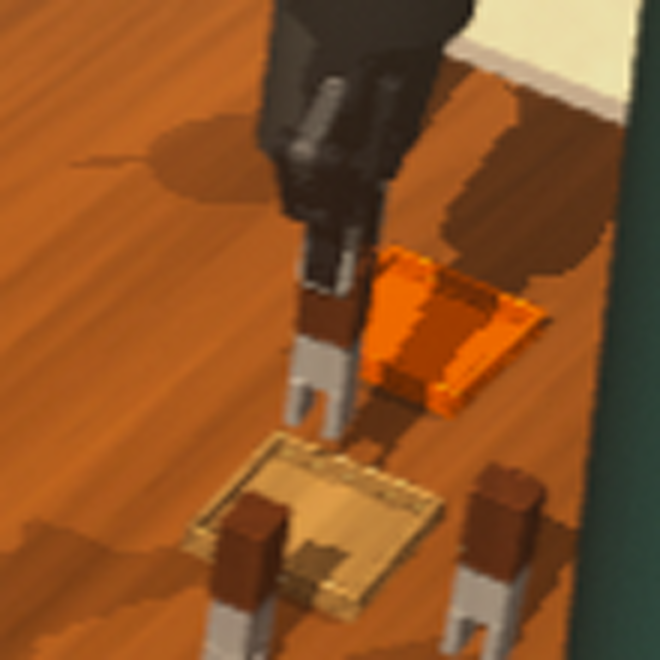

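>>> play_rows --motion '[[[0,0,-0.05],[0,0,0]],[[0,0,-0.1],[0,0,0]],[[0,0,-0.13],[0,0,0]],[[0,0,-0.14],[0,0,0]],[[0,0,-0.14],[0,0,0]]]'

```text
time: 19.4
tool_pos: [0.4652, -0.3627, 0.0623]
tcp_rot: [-1.273, 1.104, -1.104]
wrist_force: [0.1, -0.1, -0.7]
width: 0.238
```

>>> play_rows --motion '[[[0,0,-0.005],[0,0,0]],[[0,0,-0.01],[0,0,0]],[[0,0,-0.01],[0,0,0]]]'

```text
time: 19.77
tool_pos: [0.4651, -0.3626, 0.0583]
tcp_rot: [-1.273, 1.104, -1.104]
wrist_force: [-0.2, 0.9, -1.3]
width: 0.238
```

>>> play_rows --motion '[[[0,0,-0.0025],[0,0,0]],[[0,0,-0.005],[0,0,0]],[[0,0,-0.005],[0,0,0]]]'

```text
time: 20.15
tool_pos: [0.4653, -0.3628, 0.0566]
tcp_rot: [-1.273, 1.104, -1.105]
wrist_force: [-0.6, 1.0, 1.4]
width: 0.235
```

```bash
python3 look.py l12 370 150 110 110 6
```

```text
20.2 [ 0.4653 -0.3628  0.0566] [-0.49 -0.41  2.12] 0.23540136152771116
```

View pics/l12.png

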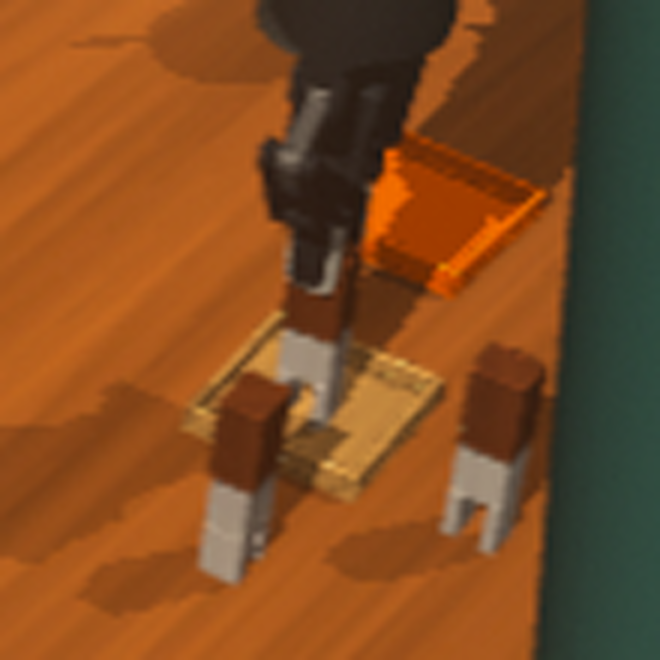

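>>> play_rows --motion '[[[0,0,0],[0,0,0]],[[0,0,0],[0,0,0]],[[0,0,0],[0,0,0]],[[0,0,0],[0,0,0]],[[0,0,0],[0,0,0]],[[0,0,0],[0,0,0]]]' --gripper 0

```text
time: 20.95
tool_pos: [0.4651, -0.3626, 0.0562]
tcp_rot: [-1.273, 1.104, -1.104]
wrist_force: [-0.4, -0.0, -0.5]
width: 1.003
```

>>> play_rows --motion '[[[0,0,0.05],[0,0,0]],[[0,0,0.15],[0,0,0]],[[0,0,0.28],[0,0,0]],[[0,0,0.4],[0,0,0]],[[-0.02,-0.12,0.45],[0,0,0]],[[-0.05,-0.26,0.45],[0,0,0]],[[-0.08,-0.4,0.45],[0,0,0]],[[-0.08,-0.4,0.45],[0,0,0]]]'

```text
time: 21.95
tool_pos: [0.4316, -0.5264, 0.2373]
tcp_rot: [-1.272, 1.106, -1.109]
wrist_force: [-0.7, 1.3, -0.7]
width: 1.001
```

```bash
python3 look.py l13 370 130 130 120 5;python3 - <<'E'
from h import *
p,d=cams.read_camera("top"); cv2.imwrite("pics/end_t.png",p[:,:,::-1])
for l in["fork_grip","tray_in","bowl","jar","diya_a"]:
    print(l,[(round(r["conf"],2),c2w("top",r["xyz"]).round(4).tolist()) for r in cams.mark_of("top",l)[:4]])
w,u,v=cloud("top",d); s=w[(abs(w[:,0]-.465)<.035)&(abs(w[:,1]+.363)<.035)&(w[:,2]>.088)]
print(s.mean(0),cv2.minAreaRect((s[:,:2]*1000).astype(np.float32)))
p,d=cams.read_camera("side"); cv2.imwrite("pics/end_s.png",p[:,:,::-1])
E
```

```text
22.0 [ 0.4324 -0.5242  0.2371] [0.78 0.8  0.11] 0.9982423190702618
fork_grip [(0.67, [0.4365, -0.2603, 0.0697]), (0.6, [0.4659, -0.3655, 0.0724])]
tray_in [(0.81, [0.4643, -0.3659, 0.0049])]
bowl [(0.58, [0.4659, 0.3198, 0.0003])]
jar [(0.74, [0.5729, 0.0446, 0.0016])]
diya_a [(0.89, [0.7524, -0.0411, -0.0021]), (0.62, [0.784, -0.1565, 0.0032])]
[ 0.46551911 -0.36297877  0.0955869 ] ((465.78045654296875, -364.0700988769531), (25.33355712890625, 22.448516845703125), 8.567841529846191)
```

View pics/end_t.png

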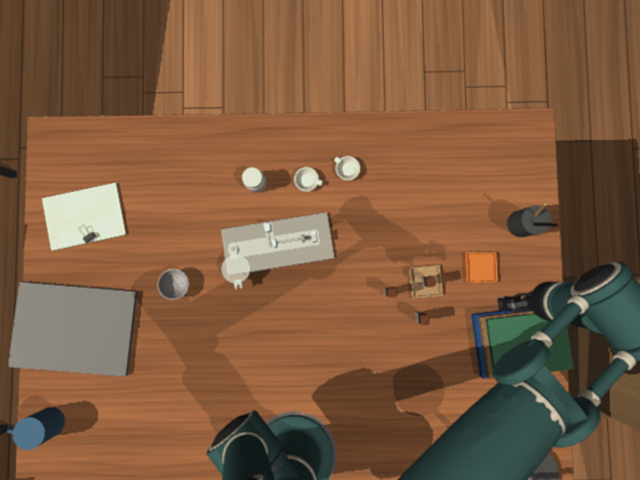

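View pics/end_s.png

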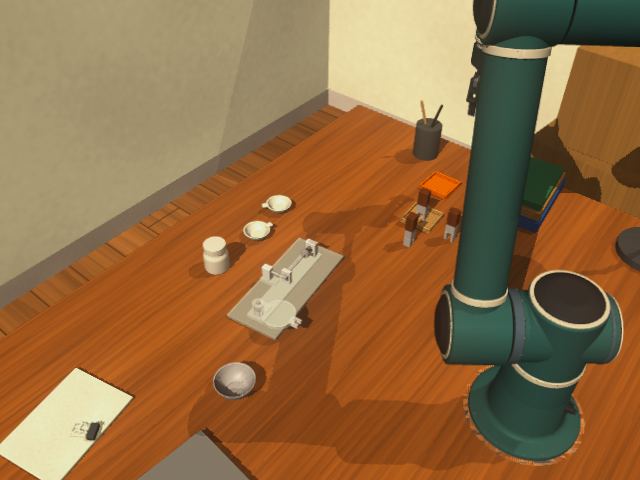

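The fork stands upright in the wooden tray (top view about (428,281)), and the tier is out at (236,268) with its lug at (238,287). One quick check of the tier angle before handing in.

Run:
```python
from ov import *
p=cv2.imread("pics/end_t.png"); off=np.array([205,215]); a=cv2.resize(p[215:300,205:305],None,fx=6,fy=6,interpolation=cv2.INTER_CUBIC)
f=frame([.573,.0415,0],8.1)
for th,c in((1.57,(0,255,0)),(1.45,(0,0,255))):
    C=np.array([0,115])+52*np.array([-np.sin(th),-np.cos(th)]);E=np.array([0,115])+105*np.array([-np.sin(th),-np.cos(th)])
    draw(a,"top",[(f(C[0]+38*np.cos(q),C[1]+38*np.sin(q),52),f(C[0]+38*np.cos(q+.1),C[1]+38*np.sin(q+.1),52)) for q in np.arange(0,6.3,.1)]+[(f(0,115,52),f(*E,52))],off,6,c)
cv2.imwrite("pics/end_ov.png",a)
```

```text
(no output)
```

View pics/end_ov.png

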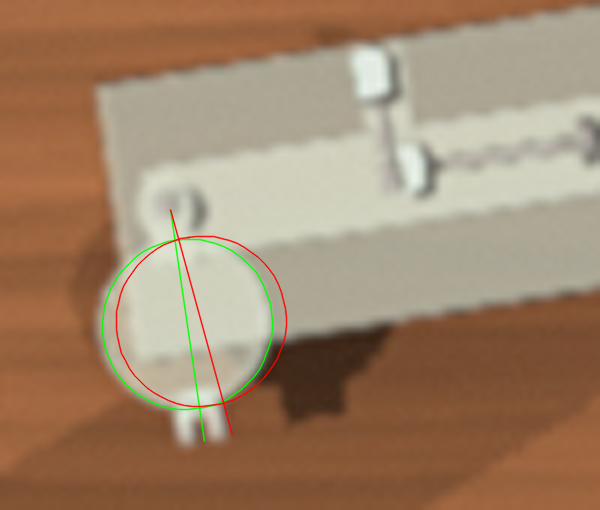

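The tier lies on the 1.57 rad outline, so I hand in.

```bash
python3 -c "
from workcell import bot
print(bot.finish_job())"
```

```text
the job is handed in; nothing more can be done
None
```

The job is handed in at about 22 s of the 53 s allowed; no verdict was reported.

**What I did:**
- I took the forked tool from the wooden tray, which was the farthest of the three look-alikes, and straddled the bar.
- I pressed the collar back an estimated 11–12 mm, at about 6.5 N. The camera showed the tier thrown open.
- I let the bar spring back and pushed the disc round until the force rose to about 7 N at its stop.
- I set the tool down in its tray and moved the arm clear.

**Last checks:**
- **Tier:** it lies on the 1.57 rad outline in both camera views.
- **Bar:** it looked sprung out in the pictures; I did not measure its position.
- **Tool:** it stands in the tray about 3 mm from the centre and looks upright.
- **Bystanders:** the bowl and both diyas read within about 4 mm of their starting positions. The last network reading for the jar was false, landing on the stand, but the jar is unchanged in both pictures.

**One slip:** an arithmetic error put the fork 40 mm off and above the disc for a moment. It stayed above it, with no contact force showing, and I corrected it before lowering.

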